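# Seat and lock the casting in the assembly fixture

### The arm

A 6-joint arm with a two-finger parallel gripper is mounted at the origin on the work surface. World frame = base frame: x ahead of the robot, y to its left, z up, the work surface at z = 0. Lengths are in m, angles in degrees, forces in N, time in s.
With the tool pointing down it reaches from about 0.35 to 0.875 m from the base axis. Payload 4.2 kg.
Tool frame: the origin (TCP) lies midway between the tips of the shut fingers; the grasp point (between the pads) lies 19 mm behind it; z points along the fingers, y is the direction in which the jaws open and shut (so a half turn about z gives the same grasp; the last joint's range is limited). The gripper opens to 87 mm and grips with 3 to 60 N. Pads are 19 mm wide; open, the fingers measure 117 mm over their backs; the gripper's body (75 mm by 190 mm) begins 51 mm behind the grasp point.
Start: joints at [-59.84, 22.042, 0.453, 0, -68.411, -14.817], TCP at [0.165, -0.603, 0.188] pointing down, gripper open.
Joint ranges: [-179.83, 179.83], [-69.29, 118.12], [-61.27, 80.66], [-181.25, 117.63], [-171.15, -9.14], [-177.46, 177.46]. Speed limits (degrees/s): [159.86, 159.86, 180, 180, 180, 180].

### API

Orientations are given as a 3x3 rotation matrix whose columns are the frame's x, y, z axes.
In Python, from station import sense, capture, calibration, finish_job gives the robot as it stands.
- The arm moves only by the tool carry_out, never from a script. Its argument "commands" is one flat list of numbers, 6 for each row, row after row: the shift along the tool's x, y, z in mm, then the turn, a rotation vector about the tool's x, y, z in rad. A call has 1 to 5 rows; each row shifts and turns the pose as measured when the row begins, along the tool's axes as they then stand; what a row does not reach is not made up. A row lasts 1/8 s, in which the tool goes at most 62.5 mm and 10.7 degrees, less where a joint would pass 70% of its speed; a pose out of reach is approached as far as the arm can. A call is refused whole if a number of a shift passes 62.5 or a number of a turn 0.188, either way. A call with a gripper value outside its range is refused whole. "grip" is the finger opening in mm, from 0 to 87, set as the call begins (left out, the last holds). The fingers move at their own pace and stop on an object; the grip force is fixed at half the most. Time passes only in rows, so rows that do not move let the fingers close. It gives the time, the measured TCP pose, the force and the opening at its end, in the units of the state.
- sense(): the state, without advancing time (a new reading comes with each control period).
- capture(name): name is "scene" or "top"; returns the picture (420x560x3 uint8, red, green, blue); there is no depth.
- calibration(name): a dict with "fx", "fy", "cx", "cy" (pixels), "rvec" (rotation vector, rad) and "tvec" (3), from world to camera coordinates, as OpenCV has them. Camera axes: x right, y down, z forward; pixel columns grow to the right and rows downward; lengths in m; the calibration is good to about 2 mm. A picture is of the moment at which its call begins. calibration takes no time and is no camera call.
- finish_job(): hands the job in, once; it reports no verdict.
The state is a dict: "time_s": time; "joints": joint angles; "joint_velocities": joint speeds; "effort": joint torques, N m; "tcp_pos": TCP position; "ee_rot": TCP orientation; "wrist_force": force on the tool from outside, world axes, zero at the start; "moment": the same for the moment, N m; "gripper_width": opening from 0.0 (shut) to 1.0 (fully open).
Only numpy, scipy, OpenCV 4.12 (cv2) and the standard library are available. Lean on these libraries where they do the work, as an engineer would, in place of code of your own. Each camera call takes 0.05 s, during which the arm holds its last target.

### The job

The bronze-grey base casting lies loose in the assembly fixture, with the locating slide locked back. With your fingertips only, swing the red-gripped lever of the eccentric lock all the way round to the cam's low point, then push the slide fully forward so that its vee jaw seats the casting, and swing the lever all the way back to lock the slide there. Pick nothing up, and leave the other things on the bench where they are.

Things in the scene. Friction and masses are not known exactly. Their poses are not given: they have to be found in the camera images.
- fixture: Fixed fixture: grey tooling plate 475 x 220 x 16 mm (own x -142 to +333, y +-110 mm). Origin at bench height under the slide's centre line, level with the cam; x = the slide's forward direction, y left, z up. Rails and two cross straps over the slide (at x = +-41 mm) stand up to 45 mm. All heights here are above the bench.
- slide (a joint): Slide position in m: 0 = back (start), 0.060 = fully forward on its stop; moves with about 4 N plus up to 6 N to shove the casting; stays where left. Steel bar 36 mm wide, top at 40 mm, dark vee jaw in front (top 44 mm, reaches x = 98 mm when back). At either end a notch in its right flank faces the cam, which locks it; it is free only within about 0.7 rad of the cam's low point.
- push_plate (a point): Middle of the rear face of the slide's upright blue push plate (50 mm wide, 12 mm thick, from 40 to 90 mm above the bench); this point is 70 mm up, at x = -126 mm plus the slide's value, y = 0 in the fixture frame. Push here along the fixture's +x.
- cam (a joint): Cam angle in rad, counter-clockwise from above: 0 = locked, 2.69 = low point, stops at both; starts at 0 to 0.3. Friction 0.25 N m; stays where left. Lever direction from the fixture's x axis = 3.59 + this: back and right when locked, round over the right side, straight forward at the low point. Turned back, it draws home a slide a few mm short but binds on one far short.
- cam_axis (a point): Point on the cam's vertical axis, 62 mm up, at x = 0, y = -33.5 mm in the fixture frame. The brass eccentric disc below is 40 mm across, with a white dot on its high side.
- lever_grip (a point): Middle of the lever's upright red grip (22 mm diameter, from 68 to 98 mm up), 82 mm from the cam axis, 83 mm up. The lever's flat arm, 14 mm wide, from 56 to 68 mm up, runs from the hub (20 mm diameter) to the grip, clear above slide, straps and jaw.
- casting: Loose bronze-grey cast base foot, about 0.6 kg: fan-shaped ribbed tray 140 mm long, 164 mm wide, 22 mm high, with a round tube socket 48 mm across, 46 mm high at its narrow end. Origin on the socket's axis at its underside, x to the broad end. Rests 22 mm up on pads, 7 to 14 mm short of its seat; the slide's jaw pushes it there.
- nest (a point): Where the casting's origin belongs when seated: x = 164 mm, y = 0, 22 mm up in the fixture frame.
- screw_bin: Loose blue bin of screws, 150 x 105 mm, 65 mm high; origin under its centre. Leave alone.
- driver: Loose grey and black cordless screwdriver lying on the bench, 310 mm long, 64 mm wide, 52 mm high; origin under it, x towards its bit. Leave alone.
- post_tube: Loose upright chrome tube, 31 mm diameter, 85 mm tall; origin at the centre of its foot. Leave alone.
- trim_cap: Loose round steel trim cap, 72 mm diameter, 12 mm high; origin under its centre. Leave alone.

How it is judged (in metres and radians):
On the way, in this order (a step that is already met when the one before it is completed fails the run):
1. the cam is turned to its low point while the slide is still back (value of joint cam above 2.4 rad and value of joint slide below 0.006 m), for 0.2 s.
2. with the cam low, the slide is pushed forward (value of joint slide above 0.052 m and value of joint cam above 2 rad), for 0.2 s.
At the end, for the whole second after the job is handed in: The slide is forward (at least 56.5 of its 60 mm), the cam is back in the locked position (joint below 0.35 rad), the casting lies flat and still on its pads within 4 mm of its seat, and the bin, screwdriver, tube and cap have not moved by 20 mm (value of joint cam below 0.35 rad and value of joint slide above 0.0565 m and horizontal distance between casting and nest below 0.004 m and z of casting in the frame of fixture below 0.025 m and angle between casting's own z axis and vertical below 0.06 rad and linear speed of casting below 0.01 m/s and velocity of joint cam between -0.05 and 0.05 rad/s and distance of each of screw_bin, driver, post_tube, trim_cap from where it was at the start of the episode below 0.02 m); the robot touches nothing.
It fails at once if the casting is lifted or tipped (height (world z) of casting above 0.032 m or angle between casting's own z axis and vertical above 0.15 rad).
It fails at once if another thing on the bench is pushed away, knocked over or picked up (distance of any of screw_bin, driver, post_tube, trim_cap from where it was at the start of the episode above 0.02 m or angle between post_tube's own z axis and vertical above 0.5 rad).
It also fails if it takes over 67 s, if anything falls off the work surface, if the arm or the gripper's body presses on something with over 40 N, if the wrist force passes 120 N, or if a joint passes its speed limit or range.

## Working session

There is one attempt and no reset: what is moved stays moved. The work goes in short steps, Python scripts to look and compute and a tool call to move; the robot and the scene stay as the last step left them, time stands still between calls to the robot, and variables do not carry over. Pictures are saved under pics/ and viewed, and the job is handed in when it is done.

Besides the shell and the picture viewer there is one more tool, called as name(argument=value, ...) on one line, values as JSON. carry_out: Moves the arm, as the interface text tells. Its arguments: {"type":"object","properties":{"commands":{"type":"array"},"grip":{"type":"number"}},"required":["commands"]}

```bash
ls; mkdir -p pics; python3 - <<'E'
from station import *
import cv2,numpy as np
s=sense();print(s)
for n in("scene","top"):
    im=capture(n);cv2.imwrite(f"pics/{n}0.png",im[:,:,::-1]);c=calibration(n);print(n,c)
    R=cv2.Rodrigues(np.array(c['rvec'],float))[0];print(-R.T@np.array(c['tvec']).ravel(),R)
E
```

```text
pics
{'time_s': 0.0, 'joints': array([-5.98394111e+01,  2.20893050e+01,  3.80979566e-01, -2.90749036e-02,
       -6.84119043e+01, -1.48181485e+01]), 'joint_velocities': array([ 0.05586031, -0.02311608, -0.01994184,  0.03458729,  0.0131017 ,
       -0.0297258 ]), 'effort': array([-2.89591671e-04, -3.90665174e+01,  1.87399936e+01,  4.21955913e+00,
        1.09657366e-02, -2.05873976e-04]), 'tcp_pos': array([ 0.16522224, -0.60206677,  0.18688301]), 'ee_rot': array([[-9.64411185e-01, -2.64406218e-01, -6.46291587e-04],
       [-2.64406996e-01,  9.64409007e-01,  2.05135651e-03],
       [ 8.08980088e-05,  2.14923518e-03, -9.99997687e-01]]), 'wrist_force': array([ 0.43283588, -0.23612803, -0.32551101]), 'moment': array([-0.01171647,  0.02503959, -0.01746498]), 'gripper_width': 0.9987759884017748}
scene {'fx': 457.81215686411156, 'fy': 457.81215686411156, 'cx': 277.1935470115335, 'cy': 216.48240426398016, 'rvec': array([ 2.13396855,  0.80235429, -0.36162342]), 'tvec': array([-0.47032563, -0.19492606,  1.2668434 ])}
[ 1.07090483 -0.53582941  0.65585383] [[ 0.75688708  0.65337246  0.01504569]
 [ 0.4214734  -0.47039456 -0.77529938]
 [-0.49948185  0.59315545 -0.63141467]]
top {'fx': 497.90131521064706, 'fy': 497.90131521064706, 'cx': 282.9609406877528, 'cy': 205.62370558228264, 'rvec': array([ 2.05621142, -2.16253888,  0.23598962]), 'tvec': array([0.03728028, 0.63911128, 1.098101  ])}
[0.38985637 0.01886372 1.20968385] [[-0.05048644 -0.99872422  0.00102658]
 [-0.9754389   0.04908863 -0.21473065]
 [ 0.21440631 -0.01184235 -0.97667277]]
```

View pics/scene0.png

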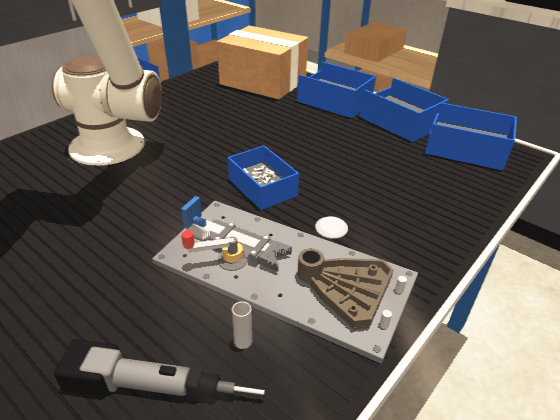

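View pics/top0.png

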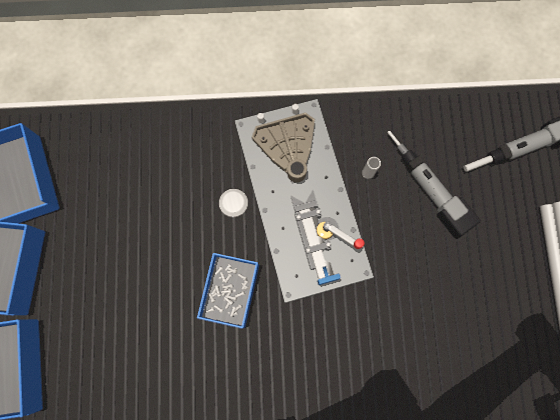

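```bash
cat > h.py <<'E'
from station import *
import cv2,numpy as np
C={n:calibration(n) for n in("scene","top")}
def proj(n,P):
    c=C[n];K=np.array([[c['fx'],0,c['cx']],[0,c['fy'],c['cy']],[0,0,1]])
    return cv2.projectPoints(np.array(P,float).reshape(-1,3),c['rvec'],c['tvec'],K,None)[0].reshape(-1,2)
def back(n,uv,z):
    c=C[n];R=cv2.Rodrigues(c['rvec'])[0];o=-R.T@c['tvec'].ravel()
    d=R.T@np.array([(uv[0]-c['cx'])/c['fx'],(uv[1]-c['cy'])/c['fy'],1]);return o+d*(z-o[2])/d[2]
def crop(n,x0,y0,x1,y1,f,name):
    im=capture(n)[y0:y1,x0:x1,::-1];cv2.imwrite("pics/"+name,cv2.resize(im,None,fx=f,fy=f,interpolation=cv2.INTER_CUBIC))
E
python3 - <<'E'
from h import *
crop("top",225,90,385,310,2.7,"t1.png")
crop("scene",145,190,425,360,2.8,"s1.png")
print(proj("top",[0.165,-.602,.187]),proj("scene",[0.165,-.602,.187]))
E
```

```text
[[610.59567694 417.91830264]] [[-197.84036985  224.75312835]]
```

View pics/t1.png

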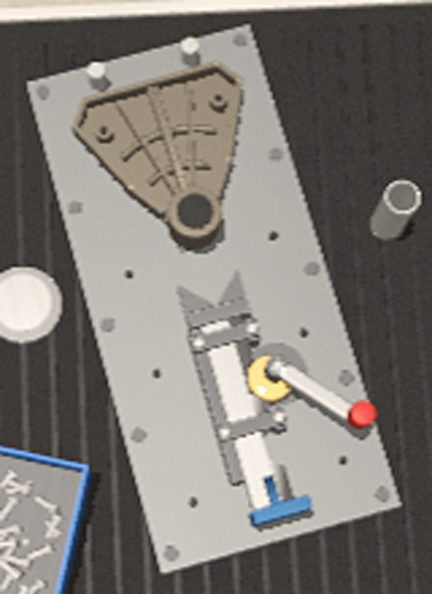

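View pics/s1.png

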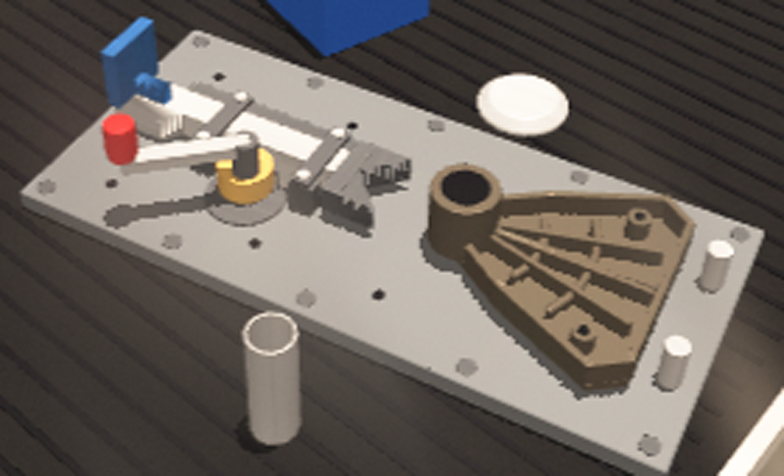

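```bash
cat >> h.py <<'E'
def FX(p,P):
    P=np.array(P,float).reshape(-1,3);c,s=np.cos(p[2]),np.sin(p[2])
    return np.c_[p[0]+c*P[:,0]-s*P[:,1],p[1]+s*P[:,0]+c*P[:,1],P[:,2]]
E
python3 - <<'E'
from h import *
from scipy.optimize import least_squares
T=np.array([(28,81),(249,26),(400,505),(163,573)])/2.7+[225,90]
S=np.array([(763,233),(665,460),(22,193),(195,31)])/2.8+[145,190]
cor=[(.333,.11,.016),(.333,-.11,.016),(-.142,-.11,.016),(-.142,.11,.016)]
def lr(x):
    return np.r_[(proj("top",FX(x,cor))-T).ravel(),(proj("scene",FX(x,cor))-S).ravel()]
r=least_squares(lr,[.45,-.08,.2]);print(r.x,np.degrees(r.x[2]),r.fun.round(1))
for n in("top","scene"):
    U=T if n=="top" else S
    f=lambda x:(proj(n,FX(x,cor))-U).ravel()
    q=least_squares(f,[.45,-.08,.2]);print(n,q.x,q.fun.round(1))
p=r.x
print(FX(p,[(0,-.0335,.062),(-.126,0,.07),(.164,0,.022)]))
for a in (0,.15,.3,2.69):
    g=[.082*np.cos(3.59+a),-.0335+.082*np.sin(3.59+a),.098]
    w=FX(p,g);print(a,w,proj("top",w),proj("scene",w))
# red grip top seen
print("grip", back("top",(362/2.7+225,413/2.7+90),.098), back("scene",(121/2.8+145,122/2.8+190),.098))
b=back("scene",(271/2.8+145,433/2.8+190),0);print("tube",b,back("top",(402/2.7+225,197/2.7+90),.085))
for x in((0,-.0335,.068),(-.126,.025,.09),(-.126,-.025,.09)):
    print(x,(proj("top",FX(p,x))-[225,90])*2.7,(proj("scene",FX(p,x))-[145,190])*2.8)
E
```

```text
[ 0.57932395 -0.06214762  0.22424864] 12.848500885822354 [-1.9  0.8 -1.  -0.6 -0.   0.8 -1.2  1.2  0.7 -1.4  0.6  4.5 -1.7 -0.3
 -0.7 -1.1]
top [ 0.58064995 -0.06445876  0.22056269] [-0.5 -0.   0.3 -1.1  0.7  0.5 -0.5  0.5]
scene [ 0.57799229 -0.05979227  0.22574784] [ 0.6 -2.6  0.8  2.8 -1.2 -1.1 -0.5 -1.8]
[[ 0.58677348 -0.09480883  0.062     ]
 [ 0.45647881 -0.09016673  0.07      ]
 [ 0.73921763 -0.0256783   0.022     ]]
0 [[ 0.52263557 -0.14590021  0.098     ]] [[352.86561928 250.72529051]] [[187.16523068 226.09504435]]
0.15 [[ 0.53099077 -0.15491116  0.098     ]] [[356.56675332 246.82236923]] [[186.39022173 230.39317672]]
0.3 [[ 0.54059873 -0.16257233  0.098     ]] [[359.61063753 242.41057878]] [[186.61591611 234.72671355]]
2.69 [[ 0.66677799 -0.07682892  0.098     ]] [[317.90544898 189.94076581]] [[269.23043551 242.11329286]]
grip [ 0.53941133 -0.16126222  0.098     ] [ 0.54032048 -0.15852486  0.098     ]
tube [ 0.73122545 -0.21860803  0.        ] [ 0.72883098 -0.21407939  0.085     ]
(0, -0.0335, 0.068) [[275.32437894 367.29071267]] [[242.4412564  139.02291946]]
(-0.126, 0.025, 0.09) [[253.97181872 526.65346517]] [[138.82736709  14.91514283]]
(-0.126, -0.025, 0.09) [[311.96351274 510.05719714]] [[97.11323977 51.52215041]]
```

```bash
python3 - <<'E'
from h import *
from scipy.optimize import least_squares
T=np.array([(28,81),(249,26),(400,505),(163,573)])/2.7+[225,90]
S=np.array([(763,233),(667,470),(22,193),(195,31)])/2.8+[145,190]
cor=[(.333,.11,.016),(.333,-.11,.016),(-.142,-.11,.016),(-.142,.11,.016)]
# extra: hub top, grip top(with cam a), push plate rear top corners
To=np.array([(275,369),(362,413)])/2.7+[225,90]
So=np.array([(247,137),(121,122)])/2.8+[145,190]
def lr(x):
    a=3.59+x[3]
    o=FX(x,[(0,-.0335,.068),(.082*np.cos(a),-.0335+.082*np.sin(a),.098)])
    return np.r_[(proj("top",FX(x,cor))-T).ravel(),(proj("scene",FX(x,cor))-S).ravel(),(proj("top",o)-To).ravel(),(proj("scene",o)-So).ravel()]
r=least_squares(lr,[.58,-.06,.22,.2],loss='soft_l1');print(r.x,lr(r.x).round(1))
p=r.x;np.save("p.npy",p)
print(FX(p,[(0,-.0335,.062),(-.126,0,.07),(.164,0,.022),(.082*np.cos(3.59+p[3]),-.0335+.082*np.sin(3.59+p[3]),.083)]))
th=np.degrees(p[2]+3.59+p[3]);print("lever dir world deg",th)
s=sense();print(s['time_s'])
E
```

```text
[ 0.58058534 -0.06208906  0.22029261  0.26654243] [-1.4  0.  -0.5 -1.  -0.3  0.5 -1.6  0.5  1.3 -0.6  0.1  1.8 -1.3 -0.3
 -0.  -1.   0.1 -1.1 -0.2  0.1 -1.2  1.  -1.3  0.3]
[[ 0.5879056  -0.09477949  0.062     ]
 [ 0.45763031 -0.08962198  0.07      ]
 [ 0.74062204 -0.02625257  0.022     ]
 [ 0.53922848 -0.16076841  0.083     ]]
lever dir world deg 233.58544156726342
0.2
```

carry_out(commands=[-48, 33, 0, 0, 0, 0, -48, 33, 0, 0, 0, 0, -48, 33, 0, 0, 0, 0, -48, 33, 0, 0, 0, 0, -48, 33, 0, 0, 0, 0], grip=42)

```text
time_s: 0.82
tcp_pos: [0.356, -0.3765, 0.1854]
ee_rot: [[-0.967, -0.256, -0.002], [-0.256, 0.967, 0.002], [0.001, 0.003, -1.0]]
wrist_force: [0.6, 0.0, -0.7]
gripper_width: 0.532
```

carry_out(commands=[-48, 33, 0, 0, 0, -0.1, -48, 33, 0, 0, 0, -0.1, -48, 33, 0, 0, 0, -0.1])

```text
time_s: 1.2
tcp_pos: [0.4584, -0.2284, 0.1856]
ee_rot: [[-0.842, -0.539, -0.001], [-0.539, 0.842, 0.002], [-0.0, 0.002, -1.0]]
wrist_force: [0.5, -0.2, 0.3]
gripper_width: 0.482
```

```bash
cat >> h.py <<'E'
def st():
    s=sense();R=s['ee_rot'];ph=np.degrees(np.arctan2(R[1,0],R[0,0]))%360
    print("t",round(s['time_s'],3),"tcp",s['tcp_pos'].round(4),"phi",round(ph,1),"zt",R[:,2].round(3),"F",s['wrist_force'].round(1),"q",s['joints'].round(1),"w",round(s['gripper_width']*87,1));return s
def goto(t,phi,n):
    """n rows to world target t (m), tool z down, yaw phi deg"""
    from scipy.spatial.transform import Rotation as Ro
    s=sense();R=s['ee_rot'];p=s['tcp_pos'];f=np.radians(phi)
    Rt=np.array([[np.cos(f),np.sin(f),0],[np.sin(f),-np.cos(f),0],[0,0,-1]])
    rv=Ro.from_matrix(R.T@Rt).as_rotvec()
    for i in range(n):
        Ri=R@Ro.from_rotvec(rv*i/n).as_matrix()
        print(np.r_[(Ri.T@(np.array(t)-p)/n*1000).round(1),(rv/n).round(4)].tolist())
E
python3 - <<'E'
from h import *
st();goto((.5392,-.1608,.13),233.6,4)
E
```

```text
t 1.2 tcp [ 0.4584 -0.2284  0.1856] phi 212.6 zt [-0.001  0.002 -1.   ] F [ 0.5 -0.2  0.3] q [ -8.4  11.2 -15.3  -0.1 -63.6 -49. ] w 41.9
[-26.1, 3.3, 13.9, 0.0005, 0.0002, -0.0916]
[-26.3, 0.9, 13.9, 0.0005, 0.0002, -0.0916]
[-26.3, -1.5, 13.9, 0.0005, 0.0002, -0.0916]
[-26.1, -3.9, 13.9, 0.0005, 0.0002, -0.0916]
```

carry_out(commands=[-26, 3, 14, 0, 0, -0.092, -26, 1, 14, 0, 0, -0.092, -26, -1.5, 14, 0, 0, -0.092, -26, -4, 14, 0, 0, -0.092, 0, 0, 0, 0, 0, 0])

```text
time_s: 1.82
tcp_pos: [0.5422, -0.1542, 0.1282]
ee_rot: [[-0.576, -0.817, -0.0], [-0.817, 0.576, 0.002], [-0.002, 0.001, -1.0]]
wrist_force: [-0.6, -0.2, -0.0]
gripper_width: 0.479
```

```bash
python3 - <<'E'
from h import *
st();goto((.5392,-.1608,.074),233.6,3)
crop("scene",145,120,345,290,4,"s2.png")
crop("top",245,120,445,290,4,"t2.png")
E
```

```text
t 1.825 tcp [ 0.5422 -0.1542  0.1282] phi 234.8 zt [-0.     0.002 -1.   ] F [-0.6 -0.2 -0. ] q [  0.5  19.  -13.2  -0.1 -57.8 -35.6] w 41.7
[2.4, -0.5, 18.1, 0.0004, 0.0005, 0.0071]
[2.4, -0.5, 18.1, 0.0004, 0.0005, 0.0071]
[2.4, -0.5, 18.1, 0.0004, 0.0005, 0.0071]
```

View pics/s2.png

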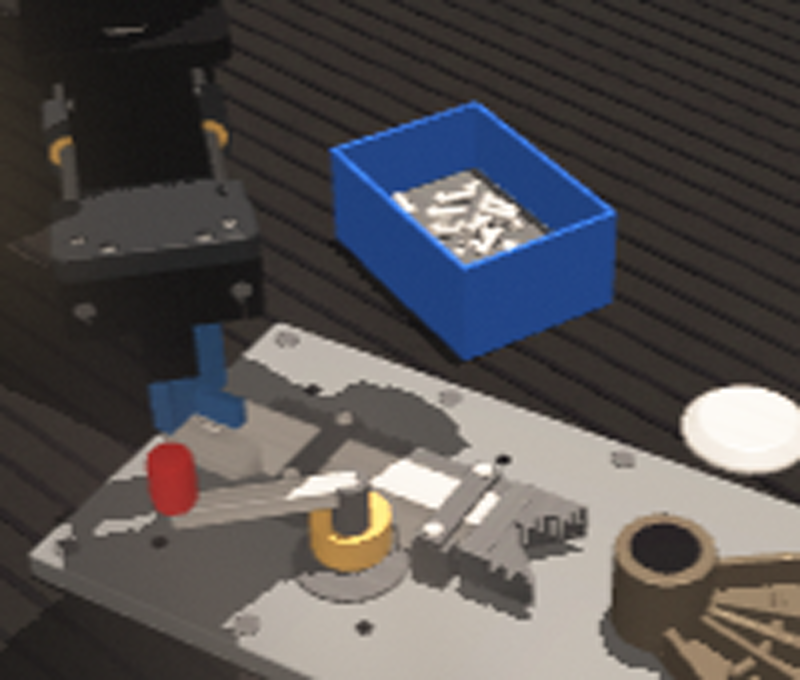

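View pics/t2.png

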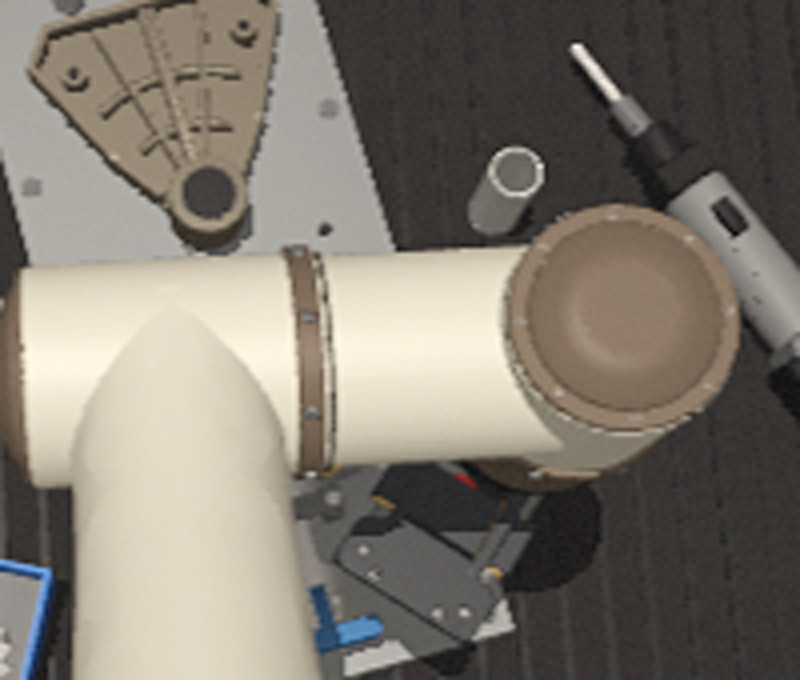

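carry_out(commands=[2.4, -0.5, 18, 0, 0, 0.007, 2.4, -0.5, 18, 0, 0, 0.007, 2.4, -0.5, 18, 0, 0, 0.007, 0, 0, 0, 0, 0, 0])

```text
time_s: 2.42
tcp_pos: [0.5382, -0.1648, 0.0779]
ee_rot: [[-0.6, -0.8, 0.007], [-0.8, 0.6, 0.001], [-0.005, -0.005, -1.0]]
wrist_force: [0.5, -0.2, -0.2]
gripper_width: 0.483
```

```bash
python3 - <<'E'
from h import *
st()
crop("scene",145,120,345,290,4,"s3.png")
E
```

```text
t 2.425 tcp [ 0.5382 -0.1648  0.0779] phi 233.1 zt [ 0.007  0.001 -1.   ] F [ 0.5 -0.2 -0.2] q [ -0.6  21.8 -17.2  -0.1 -50.5 -36.2] w 42.0
```

View pics/s3.png

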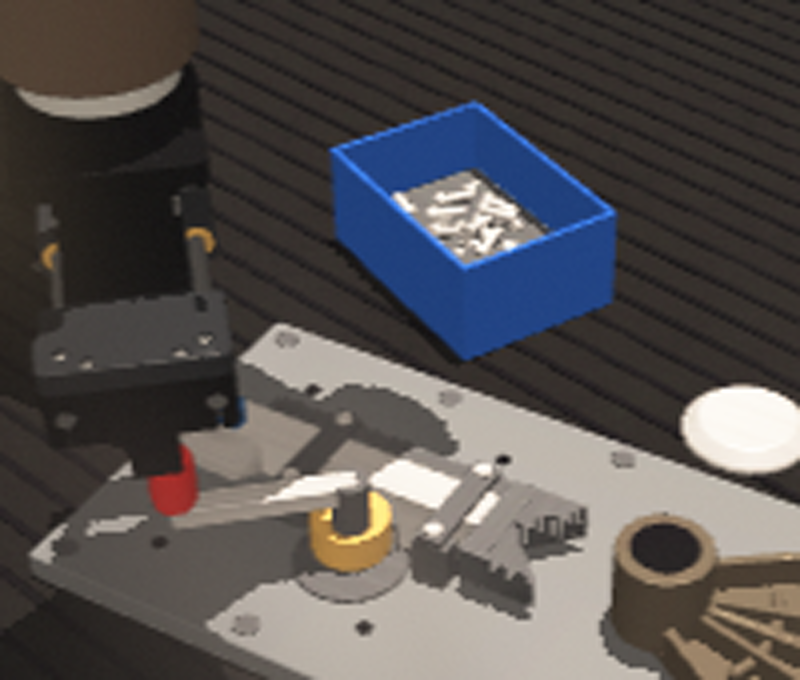

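carry_out(commands=[0, 0, 2, 0, 0, 0, -0.9, -12.5, 0, 0, 0, -0.15, -0.9, -12.5, 0, 0, 0, -0.15, -0.9, -12.5, 0, 0, 0, -0.15], grip=31)

```text
time_s: 2.98
tcp_pos: [0.5757, -0.181, 0.0822]
ee_rot: [[-0.178, -0.984, 0.017], [-0.984, 0.178, -0.0], [-0.003, -0.017, -1.0]]
wrist_force: [2.0, -0.1, 0.4]
gripper_width: 0.356
```

```bash
cat >> h.py <<'E'
def arc():
    p=np.load("p.npy");s=st();c=FX(p,(0,-.0335,.0))[0];d=s['tcp_pos']-c
    print("r",round(np.hypot(d[0],d[1])*1000,1),"dir",round(np.degrees(np.arctan2(d[1],d[0]))%360,1),"cam",round(np.radians(np.degrees(np.arctan2(d[1],d[0]))%360)-p[2]-3.59,2))
E
python3 -c "
from h import *
arc()"
```

```text
t 2.975 tcp [ 0.5757 -0.181   0.0822] phi 259.7 zt [ 0.017 -0.    -1.   ] F [ 2.  -0.1  0.4] q [ -2.1  24.8 -11.6  -0.  -52.6  -8.1] w 31.0
r 87.0 dir 262.0 cam 0.76
```

```bash
cat >> h.py <<'E'
def arcrows(dstep,n,z=.076,r=.082,lead=0):
    """rows along arc from current pose; dstep deg per row CCW; z corrected on first row"""
    from scipy.spatial.transform import Rotation as Ro
    p=np.load("p.npy");s=sense();c=FX(p,(0,-.0335,0))[0];R=s['ee_rot'];x=s['tcp_pos'];d=x-c
    a=np.degrees(np.arctan2(d[1],d[0]))
    for i in range(n):
        f=np.radians(a+dstep*(i+1))
        t=c+r*np.array([np.cos(f),np.sin(f),0]);t[2]=z
        Rt=np.array([[np.cos(f),np.sin(f),0],[np.sin(f),-np.cos(f),0],[0,0,-1]])
        rv=Ro.from_matrix(R.T@Rt).as_rotvec();print((R.T@(t-x)*1000).round(1),rv.round(3));R=Rt;x=t
E
python3 -c "
from h import *
arcrows(8.5,3)"
```

```text
[ -6.4 -11.8   6.4] [-0.017  0.001 -0.187]
[ -0.9 -12.1   0. ] [ 0.     0.    -0.148]
[ -0.9 -12.1   0. ] [ 0.     0.    -0.148]
```

carry_out(commands=[-6, -12, 6, -0.017, 0, -0.187, -0.9, -12, 1, 0, 0, -0.15, -0.9, -12, 1, 0, 0, -0.15, -0.9, -12, 1, 0, 0, -0.15])

```text
time_s: 3.48
tcp_pos: [0.6272, -0.1695, 0.0776]
ee_rot: [[0.456, -0.89, 0.007], [-0.89, -0.456, 0.0], [0.003, -0.007, -1.0]]
wrist_force: [-0.2, 0.2, -0.5]
gripper_width: 0.361
```

```bash
python3 -c "
from h import *
arc();arcrows(8.5,3)
crop('scene',145,120,345,290,4,'s4.png')
"
```

```text
t 3.475 tcp [ 0.6272 -0.1695  0.0776] phi 297.1 zt [ 0.007  0.    -1.   ] F [-0.2  0.2 -0.5] q [ -0.9  29.3  -4.4  -0.  -55.8  28. ] w 31.4
r 84.4 dir 297.8 cam 1.39
[ -3.4 -12.1   1.6] [-0.007 -0.003 -0.16 ]
[ -0.9 -12.1   0. ] [ 0.     0.    -0.148]
[ -0.9 -12.1   0. ] [ 0.     0.    -0.148]
```

View pics/s4.png

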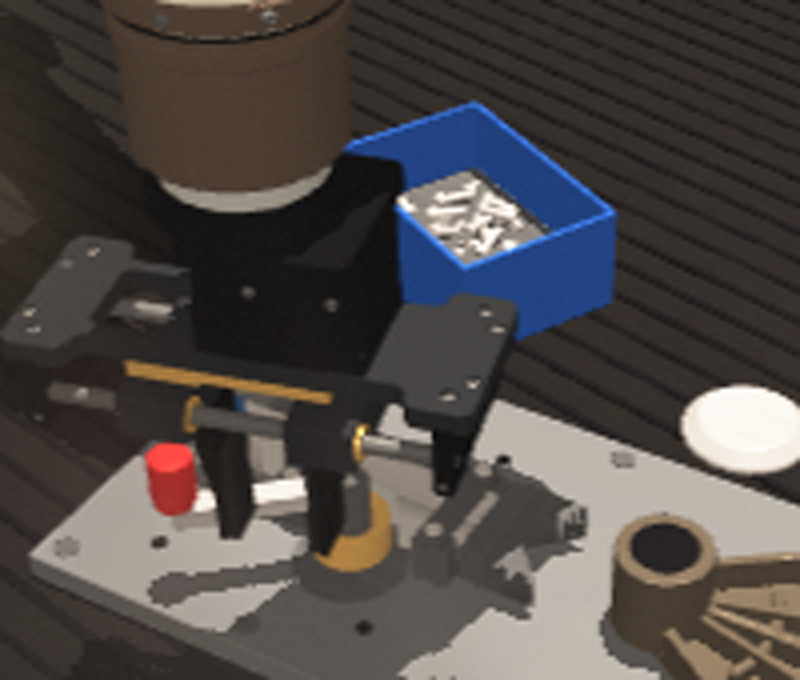

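```bash
python3 -c "
from h import *
s=sense();P=s['tcp_pos'];print((proj('scene',P)-[145,120])*4)
for k in (-1,1): print((proj('scene',P+k*.0155*s['ee_rot'][:,1])-[145,120])*4)
print(back('scene',(145+278/4,120+542/4),.0776), back('scene',(145+278/4,120+542/4),.11))
"
```

```text
[[292.67529902 589.80396256]]
[[326.34774253 595.8750842 ]]
[[259.23049141 583.77388353]]
[ 0.60204441 -0.15262123  0.0776    ] [ 0.62831502 -0.17409267  0.11      ]
```

```bash
python3 -c "
from h import *
im=capture('scene')[195:280,170:260,::-1]
im=np.clip(im.astype(float)*2.2,0,255).astype(np.uint8)
cv2.imwrite('pics/s5.png',cv2.resize(im,None,fx=7,fy=7,interpolation=cv2.INTER_CUBIC))
"
```

```text
(no output)
```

View pics/s5.png

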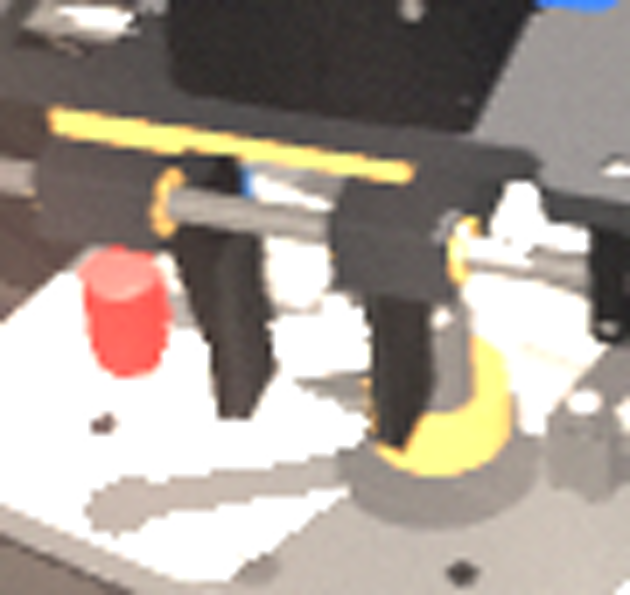

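```bash
python3 -c "
from h import *
im=capture('top')[120:290,245:445,::-1]
im=np.clip(im.astype(float)*1.8,0,255).astype(np.uint8)
cv2.imwrite('pics/t5.png',cv2.resize(im,None,fx=4,fy=4,interpolation=cv2.INTER_CUBIC))
im=capture('scene')[:,:,::-1]
cv2.imwrite('pics/s6.png',im)
s=sense();print((proj('top',s['tcp_pos'])-[245,120])*4)
"
```

```text
[[452.31769771 348.26232779]]
```

View pics/t5.png

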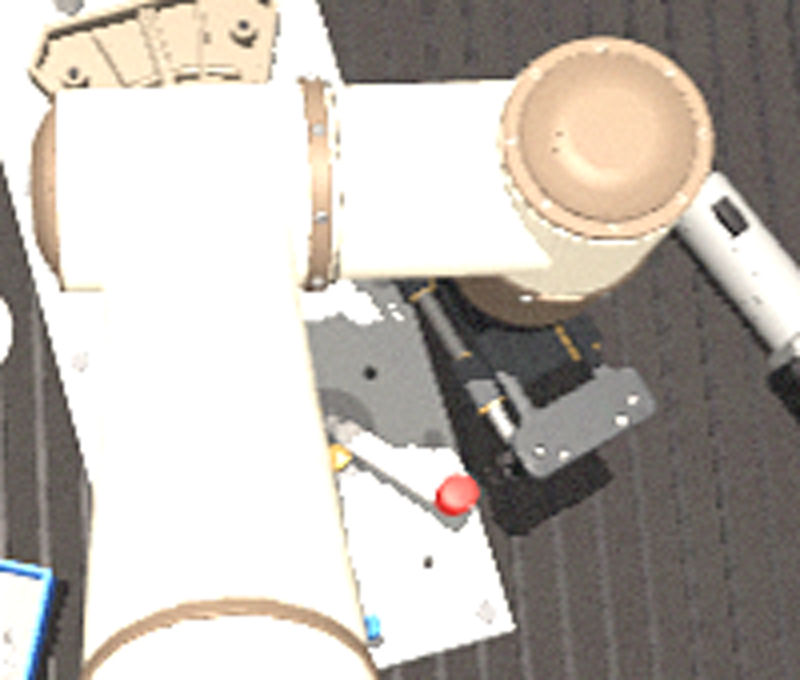

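View pics/s6.png

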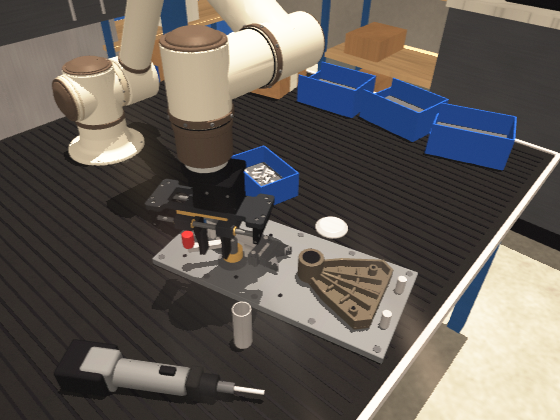

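carry_out(commands=[0, 0, 0, 0, 0, 0, 0, 0, 0, 0, 0, 0, 0, 0, 0, 0, 0, 0, 0, 0, 0, 0, 0, 0], grip=0)

```text
time_s: 4.18
tcp_pos: [0.6251, -0.1698, 0.0779]
ee_rot: [[0.446, -0.895, 0.006], [-0.895, -0.446, 0.001], [0.002, -0.006, -1.0]]
wrist_force: [-0.1, -0.0, -0.6]
gripper_width: 0.03
```

```bash
python3 -c "
from h import *
im=capture('scene')[195:280,170:260,::-1]
im=np.clip(im.astype(float)*2.2,0,255).astype(np.uint8)
cv2.imwrite('pics/s7.png',cv2.resize(im,None,fx=7,fy=7,interpolation=cv2.INTER_CUBIC))
s=st();print((proj('scene',s['tcp_pos'])-[170,195])*7)
"
```

```text
t 4.225 tcp [ 0.6252 -0.1699  0.0779] phi 296.5 zt [ 0.006  0.001 -1.   ] F [ 0.6 -0.5 -0.2] q [ -0.9  29.2  -4.6  -0.1 -55.8  27.4] w 1.7
[[324.40669103 501.13713019]]
```

View pics/s7.png

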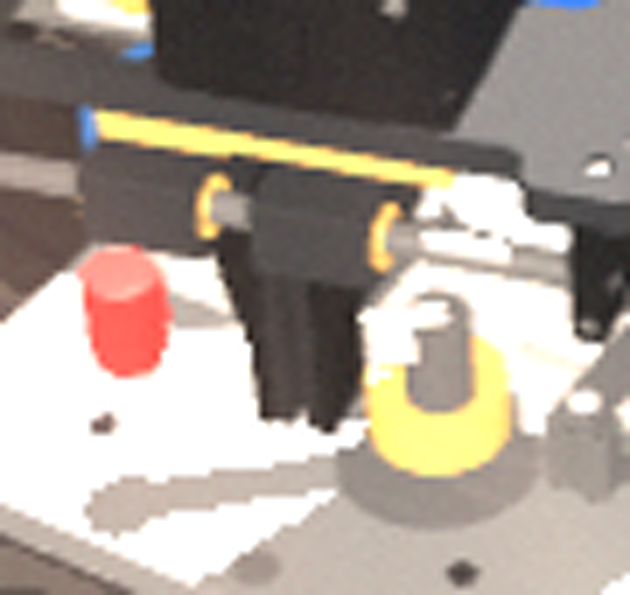

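```bash
python3 -c "
from h import *
# s3
y=np.array([-.8,.6,0])
for z in (.078,.108):
  for off in(0,(15.5,),):
    pass
  P=np.array([.5382,-.1648,z]);print(z,[((proj('scene',P-k*y)-[145,120])*4).round(0)[0] for k in(.021,.028,.036)])
for z in (.128,.158):
  P=np.array([.5422,-.1542,z]);yy=np.array([-.817,.576,0]);print(z,[((proj('scene',P-k*yy)-[145,120])*4).round(0)[0] for k in(.021,.028,.036)])
print([back('scene',(214.3,256),z).round(4) for z in(.078,.09,.1,.107,.11)])
c=C['scene'];im=cv2.imread('pics/s3.png')[380:520,20:260];cv2.imwrite('pics/s3z.png',cv2.resize(np.clip(im*2.5,0,255).astype(np.uint8),None,fx=3,fy=3))
"
```

```text
0.078 [array([167., 522.]), array([168., 532.]), array([169., 544.])]
0.108 [array([160., 473.]), array([161., 483.]), array([162., 495.])]
0.128 [array([180., 431.]), array([182., 441.]), array([184., 453.])]
0.158 [array([173., 378.]), array([175., 388.]), array([177., 400.])]
[array([ 0.603, -0.154,  0.078]), array([ 0.6128, -0.1619,  0.09  ]), array([ 0.6209, -0.1685,  0.1   ]), array([ 0.6265, -0.1732,  0.107 ]), array([ 0.629 , -0.1752,  0.11  ])]
```

View pics/s3z.png

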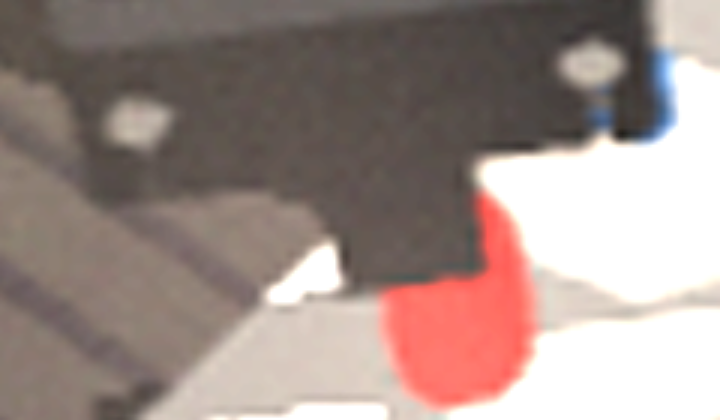

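```bash
python3 -c "
from h import *
goto((.539,-.160,.085),233.6,7)
"
```

```text
[-6.7, 10.4, -1.1, -0.001, 0.0002, 0.1567]
[-5.0, 11.3, -1.1, -0.001, 0.0002, 0.1567]
[-3.2, 12.0, -1.1, -0.001, 0.0002, 0.1567]
[-1.3, 12.3, -1.1, -0.001, 0.0002, 0.1567]
[0.6, 12.4, -1.1, -0.001, 0.0002, 0.1567]
[2.6, 12.1, -1.0, -0.001, 0.0002, 0.1567]
[4.4, 11.6, -1.0, -0.001, 0.0002, 0.1567]
```

carry_out(commands=[-7, 10, -7, 0, 0, 0.157, -5, 11, -4, 0, 0, 0.157, -3, 12, 0, 0, 0, 0.157, -1, 12, 0, 0, 0, 0.157, 0.5, 12, 0, 0, 0, 0.157], grip=42)

```text
time_s: 4.85
tcp_pos: [0.5639, -0.1621, 0.0886]
ee_rot: [[-0.342, -0.939, 0.007], [-0.94, 0.342, 0.001], [-0.003, -0.006, -1.0]]
wrist_force: [0.6, 0.1, -0.1]
gripper_width: 0.452
```

carry_out(commands=[2.5, 12, 0, 0, 0, 0.157, 4.4, 11.5, 0, 0, 0, 0.157, 0, 0, 0, 0, 0, 0, 0, 0, 0, 0, 0, 0])

```text
time_s: 5.35
tcp_pos: [0.5389, -0.1585, 0.089]
ee_rot: [[-0.621, -0.783, 0.008], [-0.783, 0.621, 0.0], [-0.005, -0.006, -1.0]]
wrist_force: [-0.3, -0.0, 0.6]
gripper_width: 0.483
```

```bash
python3 -c "
from h import *
st();goto((.539,-.160,.045),233.6,4)
crop('scene',145,170,265,280,6,'s8.png')
"
```

```text
t 5.35 tcp [ 0.5389 -0.1585  0.089 ] phi 231.6 zt [ 0.008  0.    -1.   ] F [-0.3 -0.   0.6] q [  0.1  21.  -16.7  -0.  -51.8 -38.5] w 42.0
[0.3, -0.2, 11.0, -0.0015, 0.0013, -0.0088]
[0.3, -0.2, 11.0, -0.0015, 0.0013, -0.0088]
[0.3, -0.2, 11.0, -0.0015, 0.0013, -0.0088]
[0.3, -0.2, 11.0, -0.0015, 0.0013, -0.0088]
```

View pics/s8.png

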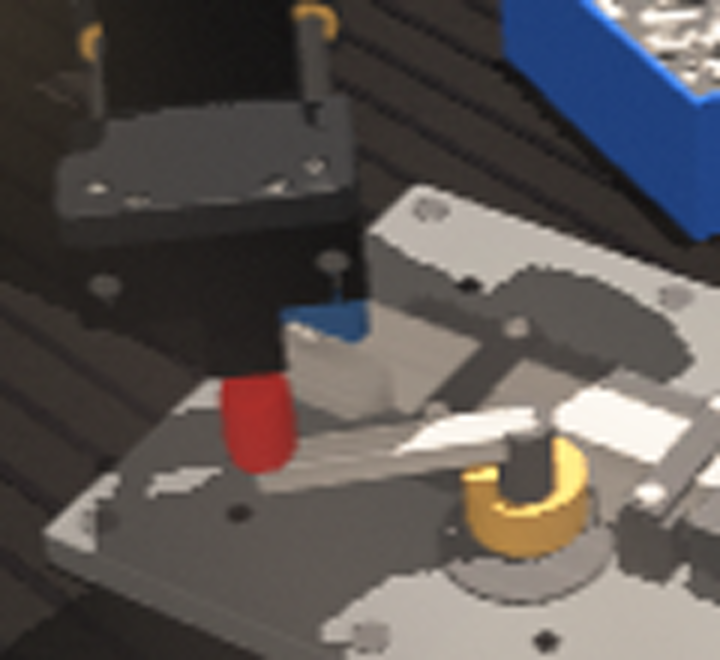

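carry_out(commands=[0.3, 0, 11, 0, 0, -0.009, 0.3, 0, 11, 0, 0, -0.009])

```text
time_s: 5.65
tcp_pos: [0.5399, -0.1591, 0.0662]
ee_rot: [[-0.605, -0.796, 0.01], [-0.796, 0.605, 0.0], [-0.006, -0.008, -1.0]]
wrist_force: [0.6, -0.8, -1.3]
gripper_width: 0.481
```

carry_out(commands=[0, 0, 11, 0, 0, -0.009, 0, 0, 10, 0, 0, -0.009, 0, 0, 3, 0, 0, 0])

```text
time_s: 6.02
tcp_pos: [0.539, -0.159, 0.0383]
ee_rot: [[-0.589, -0.808, 0.006], [-0.808, 0.589, 0.001], [-0.004, -0.004, -1.0]]
wrist_force: [-0.7, 0.3, 0.1]
gripper_width: 0.481
```

```bash
python3 -c "
from h import *
arc()
crop('scene',145,170,265,280,6,'s9.png')
"
```

```text
t 6.025 tcp [ 0.539  -0.159   0.0383] phi 233.9 zt [ 0.006  0.001 -1.   ] F [-0.7  0.3  0.1] q [  0.1  24.6 -19.7  -0.  -45.3 -36.1] w 41.9
r 80.8 dir 232.7 cam 0.25
```

View pics/s9.png

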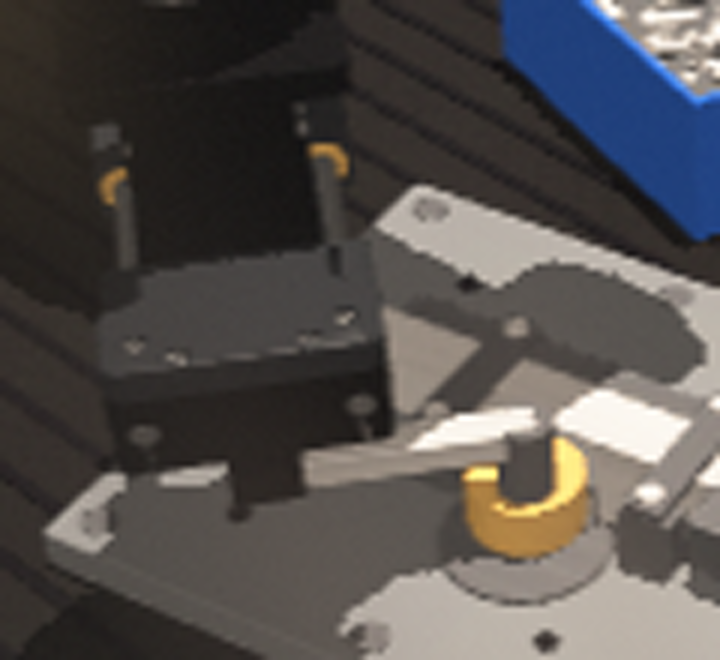

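```bash
python3 -c "
from h import *
for z in (.10,.12,.14,.16): print(z,proj('scene',[.627+.085,-.1695+.043,z]))
p=np.load('p.npy')
# tip now
for z in (.038,.062,.068,.072): print(z,((proj('scene',np.array([.539,-.159,z])+.028*np.array([.808,-.589,0]))-[145,170])*6).round())
"
```

```text
0.1 [[269.74982082 268.08774468]]
0.12 [[269.80736948 259.60921879]]
0.14 [[269.86686186 250.84432713]]
0.16 [[269.92839815 241.77831228]]
0.038 [[283. 583.]]
0.062 [[275. 527.]]
0.068 [[273. 513.]]
0.072 [[272. 504.]]
```

carry_out(commands=[0, 0, 0, 0, 0, 0, -0.9, -12, 0, 0, 0, -0.15, -0.9, -12, 0, 0, 0, -0.15, -0.9, -12, 0, 0, 0, -0.15], grip=31)

```text
time_s: 6.58
tcp_pos: [0.5673, -0.1722, 0.0384]
ee_rot: [[-0.167, -0.986, -0.004], [-0.986, 0.167, 0.003], [-0.002, 0.005, -1.0]]
wrist_force: [-3.6, -0.3, 0.9]
gripper_width: 0.363
```

```bash
python3 -c "
from h import *
arc();arcrows(8.5,3,z=.041)
crop('scene',145,170,265,280,6,'s10.png')
"
```

```text
t 6.575 tcp [ 0.5673 -0.1722  0.0384] phi 260.4 zt [-0.004  0.003 -1.   ] F [-3.6 -0.3  0.9] q [ -1.3  27.4 -14.7  -0.2 -48.2  -8.1] w 31.6
r 80.1 dir 255.1 cam 0.64
[  2.1 -12.   -2.7] [ 0.005  0.002 -0.056]
[ -0.9 -12.1   0. ] [ 0.     0.    -0.148]
[ -0.9 -12.1   0. ] [ 0.     0.    -0.148]
```

View pics/s10.png

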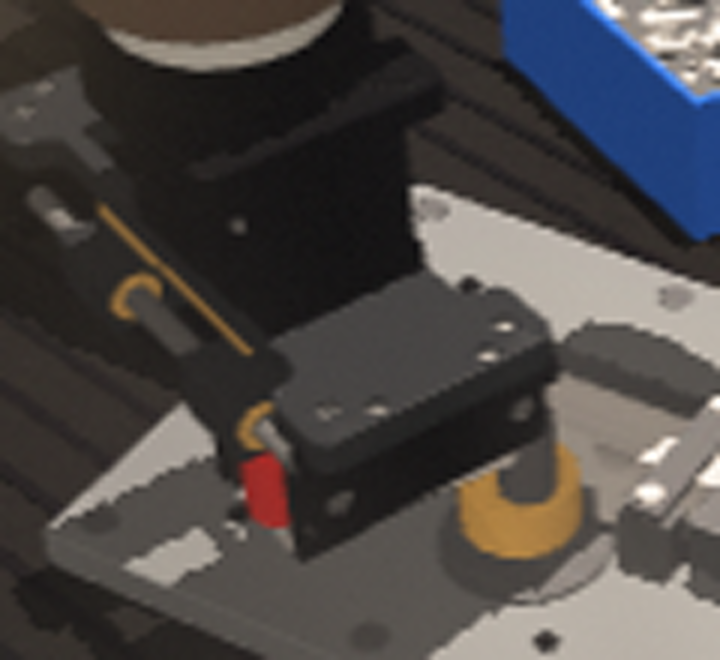

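carry_out(commands=[2, -14, -2, 0, 0, -0.08, -0.9, -14, 0, 0, 0, -0.15, -0.9, -14, 0, 0, 0, -0.15, -0.9, -14, 0, 0, 0, -0.15])

```text
time_s: 7.12
tcp_pos: [0.6159, -0.1719, 0.0392]
ee_rot: [[0.363, -0.932, -0.019], [-0.932, -0.363, 0.003], [-0.01, 0.017, -1.0]]
wrist_force: [-3.6, -0.4, 1.4]
gripper_width: 0.356
```

```bash
python3 -c "
from h import *
arc();arcrows(8.5,3,z=.041)
"
```

```text
t 7.125 tcp [ 0.6159 -0.1719  0.0392] phi 291.3 zt [-0.019  0.003 -1.   ] F [-3.6 -0.4  1.4] q [ -1.2  31.5  -6.8  -0.2 -52.8  22.7] w 31.0
r 82.1 dir 290.0 cam 1.25
[ -0.7 -12.1  -2. ] [ 0.016  0.011 -0.125]
[ -0.9 -12.1   0. ] [ 0.     0.    -0.148]
[ -0.9 -12.1   0. ] [ 0.     0.    -0.148]
```

carry_out(commands=[-0.7, -14, -1, 0.016, 0.01, -0.13, -0.9, -14, 0, 0, 0, -0.15, -0.9, -14, 0, 0, 0, -0.15, -0.9, -14, 0, 0, 0, -0.15])

```text
time_s: 7.62
tcp_pos: [0.6552, -0.1424, 0.0395]
ee_rot: [[0.819, -0.574, -0.012], [-0.574, -0.819, -0.003], [-0.008, 0.009, -1.0]]
wrist_force: [-2.4, -3.1, 0.4]
gripper_width: 0.357
```

```bash
python3 -c "
from h import *
arc();arcrows(8.5,4,z=.041)
"
```

```text
t 7.625 tcp [ 0.6552 -0.1424  0.0395] phi 325.0 zt [-0.012 -0.003 -1.   ] F [-2.4 -3.1  0.4] q [  1.6  33.8  -2.4   0.2 -54.4  53.3] w 31.0
r 82.4 dir 324.7 cam 1.86
[ -1.3 -12.1  -1.6] [ 0.008  0.009 -0.144]
[ -0.9 -12.1   0. ] [ 0.     0.    -0.148]
[ -0.9 -12.1   0. ] [ 0.     0.    -0.148]
[ -0.9 -12.1   0. ] [ 0.     0.    -0.148]
```

carry_out(commands=[-1, -14, -1, 0.008, 0.009, -0.145, -0.9, -14, 0, 0, 0, -0.15, -0.9, -14, 0, 0, 0, -0.15, -0.9, -14, 0, 0, 0, -0.15, -0.9, -14, 0, 0, 0, -0.15])

```text
time_s: 8.25
tcp_pos: [0.6697, -0.0805, 0.04]
ee_rot: [[0.99, 0.144, -0.004], [0.144, -0.99, -0.007], [-0.005, 0.006, -1.0]]
wrist_force: [-0.9, -4.1, -0.9]
gripper_width: 0.357
```

```bash
python3 -c "
from h import *
arc();arcrows(5,2,z=.041)
crop('scene',200,170,320,280,6,'s11.png')
"
```

```text
t 8.25 tcp [ 0.6697 -0.0805  0.04  ] phi 8.3 zt [-0.004 -0.007 -1.   ] F [-0.9 -4.1 -0.9] q [  7.   33.9  -2.3   0.4 -54.   91. ] w 31.0
r 83.1 dir 9.9 cam -3.64
[-1.6 -7.1 -1. ] [ 0.006  0.005 -0.115]
[-0.3 -7.1  0. ] [ 0.     0.    -0.087]
```

View pics/s11.png

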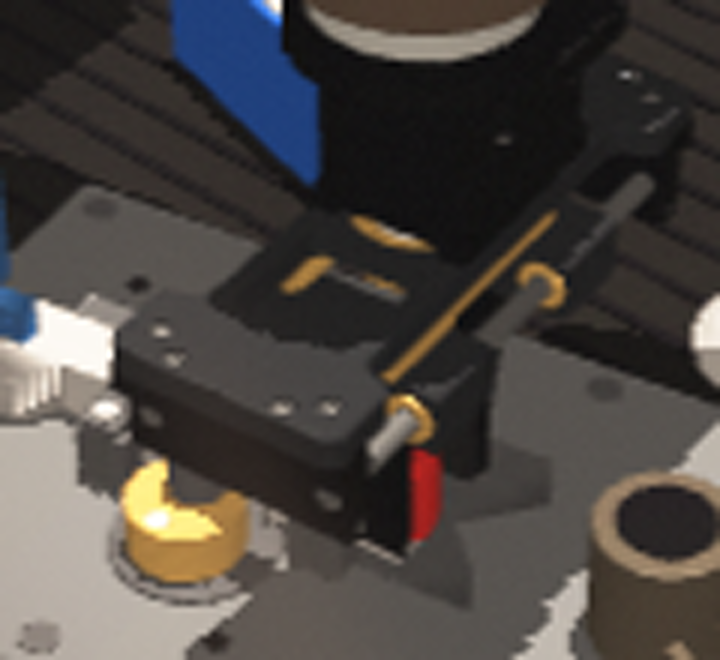

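carry_out(commands=[-1, -7, -1, 0, 0, -0.07, 0, -5, 0, 0, 0, 0, 0, -3, 0, 0, 0, 0])

```text
time_s: 8.68
tcp_pos: [0.668, -0.072, 0.041]
ee_rot: [[0.978, 0.208, 0.001], [0.208, -0.978, -0.015], [-0.002, 0.015, -1.0]]
wrist_force: [2.9, -11.0, -5.0]
gripper_width: 0.354
```

```bash
python3 -c "
from h import *
arc()"
```

```text
t 8.675 tcp [ 0.668 -0.072  0.041] phi 12.0 zt [ 0.001 -0.015 -1.   ] F [  2.9 -11.   -5. ] q [  8.1  33.5  -3.2   1.1 -53.3  93.3] w 30.8
r 83.3 dir 15.9 cam -3.53
```

carry_out(commands=[0, 5, 0, 0, 0, 0, 0, 0, -25, 0, 0, 0, 0, 0, -30, 0, 0, 0, 0, 0, -20, 0, 0, 0])

```text
time_s: 9.18
tcp_pos: [0.6685, -0.0765, 0.1168]
ee_rot: [[0.981, 0.194, -0.0], [0.194, -0.981, -0.014], [-0.003, 0.013, -1.0]]
wrist_force: [-0.2, 0.0, -0.3]
gripper_width: 0.353
```

```bash
python3 -c "
from h import *
st()
p=np.load('p.npy');t=FX(p,(-.160,0,.1))[0];print(t);goto(t,np.degrees(p[2]),5)
crop('scene',145,170,305,290,5,'s12.png')
"
```

```text
t 9.175 tcp [ 0.6685 -0.0765  0.1168] phi 11.2 zt [-0.    -0.014 -1.   ] F [-0.2  0.  -0.3] q [  7.6  29.6   1.8   0.9 -62.4  93.1] w 30.7
[ 0.42445197 -0.09705149  0.1       ]
[-48.7, -5.5, 3.4, 0.0027, 0.0006, -0.0051]
[-48.6, -5.7, 3.4, 0.0027, 0.0006, -0.0051]
[-48.6, -5.9, 3.4, 0.0027, 0.0006, -0.0051]
[-48.6, -6.2, 3.4, 0.0027, 0.0006, -0.0051]
[-48.6, -6.4, 3.4, 0.0027, 0.0006, -0.0051]
```

View pics/s12.png

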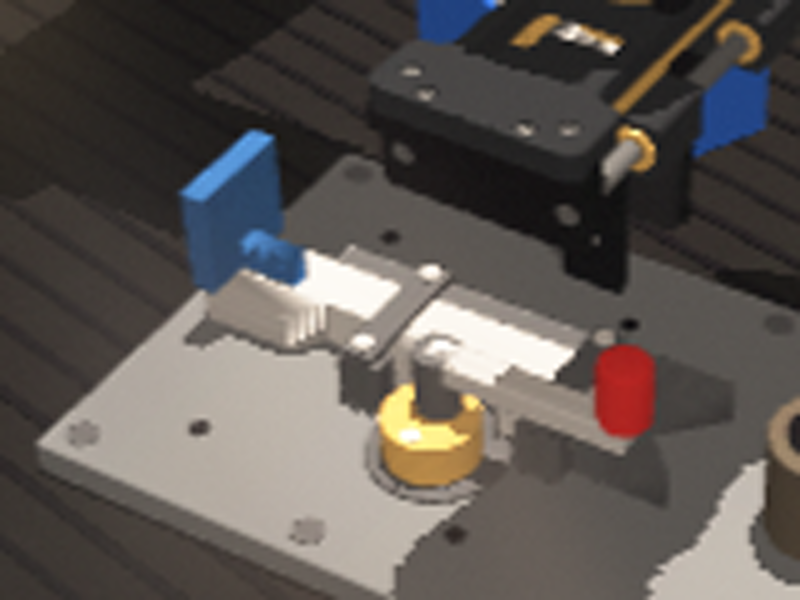

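carry_out(commands=[-49, -5.5, 3, 0, 0, 0, -49, -6, 3, 0, 0, 0, -49, -6, 3, 0, 0, 0, -49, -6, 3, 0, 0, 0, -49, -6, 3, 0, 0, 0], grip=0)

```text
time_s: 9.85
tcp_pos: [0.4218, -0.0932, 0.1021]
ee_rot: [[0.983, 0.183, 0.013], [0.183, -0.983, -0.011], [0.011, 0.013, -1.0]]
wrist_force: [0.7, -0.5, 0.5]
gripper_width: 0.01
```

```bash
python3 -c "
from h import *
st()
p=np.load('p.npy');t=FX(p,(-.160,0,.038))[0];print(t);goto(t,np.degrees(p[2]),3)
crop('scene',125,130,285,250,5,'s13.png')
"
```

```text
t 9.85 tcp [ 0.4218 -0.0932  0.1021] phi 10.6 zt [ 0.013 -0.011 -1.   ] F [ 0.7 -0.5  0.5] q [  9.9   7.9 -33.6   1.  -47.9  90. ] w 0.8
[ 0.42445197 -0.09705149  0.038     ]
[0.4, 1.1, 21.4, 0.0045, -0.0036, -0.012]
[0.5, 1.2, 21.4, 0.0045, -0.0036, -0.012]
[0.5, 1.3, 21.4, 0.0045, -0.0036, -0.012]
```

View pics/s13.png

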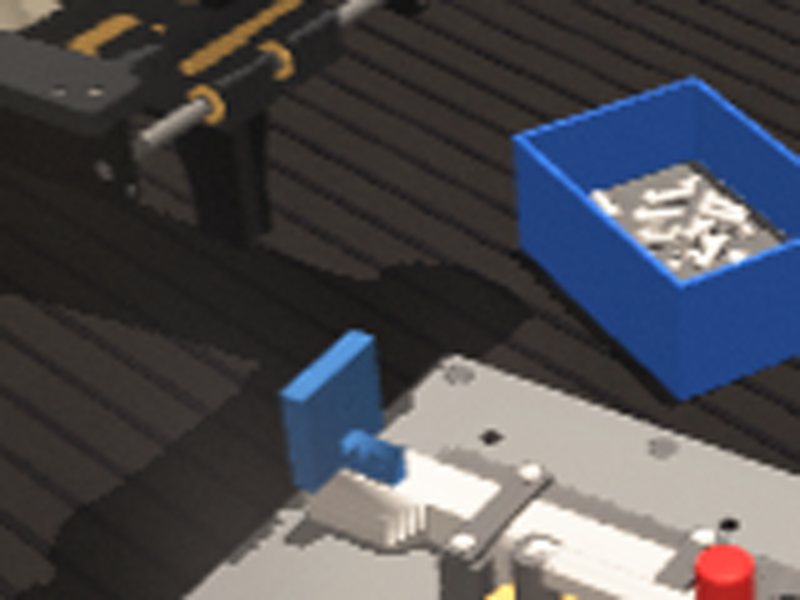

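carry_out(commands=[0.5, 1, 21, 0.004, -0.004, -0.012, 0.5, 1, 21, 0.004, -0.004, -0.012, 0.5, 1, 21, 0.004, -0.004, -0.012, 0, 0, 0, 0, 0, 0])

```text
time_s: 10.4
tcp_pos: [0.4146, -0.0964, 0.0374]
ee_rot: [[0.978, 0.209, -0.004], [0.209, -0.978, 0.002], [-0.003, -0.003, -1.0]]
wrist_force: [-0.1, -0.7, 0.6]
gripper_width: 0.004
```

```bash
python3 -c "
from h import *
s=st()
print([((proj('scene',s['tcp_pos']+[0,0,d])-[125,150])*5).round()[0] for d in (0,.015,.03,.045)])
crop('scene',125,150,285,270,5,'s14.png')
"
```

```text
t 10.4 tcp [ 0.4146 -0.0964  0.0374] phi 12.1 zt [-0.004  0.002 -1.   ] F [-0.1 -0.7  0.6] q [  8.8  13.8 -37.8  -0.2 -38.6  93.4] w 0.3
[array([249., 323.]), array([245., 296.]), array([240., 268.]), array([235., 239.])]
```

View pics/s14.png

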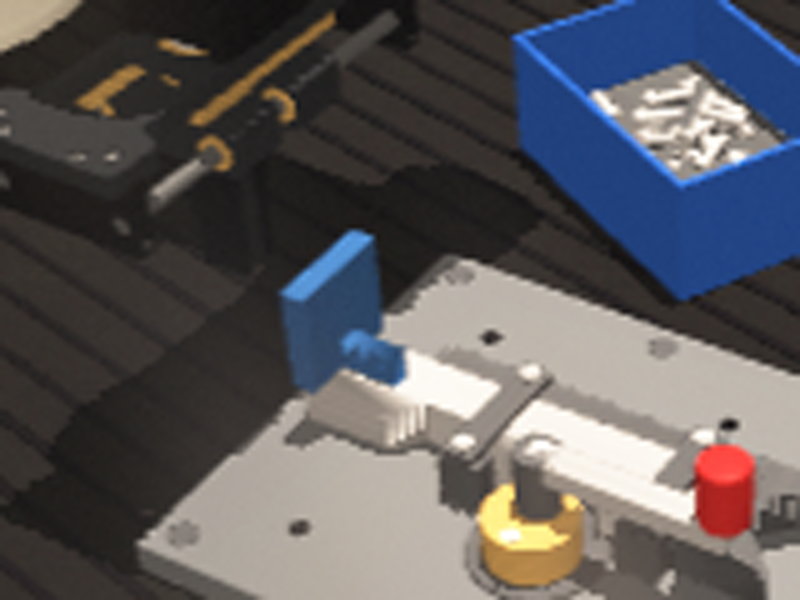

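```bash
cat >> h.py <<'E'
def fixc():
    p=np.load("p.npy");s=st();d=s['tcp_pos'][:2]-p[:2];c,q=np.cos(p[2]),np.sin(p[2])
    print("fix xy mm",((c*d[0]+q*d[1])*1000).round(1),((-q*d[0]+c*d[1])*1000).round(1),"yaw",np.degrees(p[2]).round(1))
E
python3 -c "
from h import *
fixc()"
```

```text
t 10.45 tcp [ 0.4155 -0.0963  0.0382] phi 12.1 zt [-0.002  0.002 -1.   ] F [0.5 0.4 0. ] q [  8.9  13.7 -37.8  -0.2 -38.6  93.4] w 0.5
fix xy mm -168.5 2.7 yaw 12.6
```

carry_out(commands=[12, 0, 0, 0, 0, 0, 12, 0, 0, 0, 0, 0, 8, 0, 0, 0, 0, 0])

```text
time_s: 10.82
tcp_pos: [0.449, -0.0891, 0.0402]
ee_rot: [[0.978, 0.209, -0.0], [0.209, -0.978, 0.002], [-0.0, -0.002, -1.0]]
wrist_force: [-5.9, -0.8, 4.7]
gripper_width: 0.003
```

```bash
python3 -c "
from h import *
fixc()"
```

```text
t 10.825 tcp [ 0.449  -0.0891  0.0402] phi 12.1 zt [-0.     0.002 -1.   ] F [-5.9 -0.8  4.7] q [  9.1  16.1 -33.6  -0.2 -40.3  93.1] w 0.3
fix xy mm -134.4 2.4 yaw 12.6
```

carry_out(commands=[12, 0, 0, 0, 0, 0, 12, 0, 0, 0, 0, 0, 12, 0, 0, 0, 0, 0])

```text
time_s: 11.2
tcp_pos: [0.4763, -0.0829, 0.0392]
ee_rot: [[0.978, 0.207, -0.021], [0.207, -0.978, -0.001], [-0.02, -0.004, -1.0]]
wrist_force: [-5.7, -0.9, 4.5]
gripper_width: 0.008
```

```bash
python3 -c "
from h import *
fixc()"
```

```text
t 11.2 tcp [ 0.4763 -0.0829  0.0392] phi 12.0 zt [-0.021 -0.001 -1.   ] F [-5.7 -0.9  4.5] q [  9.3  18.9 -29.3  -0.2 -43.   92.8] w 0.7
fix xy mm -106.3 2.5 yaw 12.6
```

carry_out(commands=[12, 0, 0, 0, 0.01, 0, 12, 0, 0, 0, 0.01, 0, 12, 0, 0, 0, 0, 0])

```text
time_s: 11.58
tcp_pos: [0.5013, -0.0772, 0.0376]
ee_rot: [[0.978, 0.205, -0.026], [0.205, -0.979, 0.001], [-0.026, -0.006, -1.0]]
wrist_force: [-9.6, -1.7, 7.8]
gripper_width: 0.004
```

```bash
python3 -c "
from h import *
fixc()"
```

```text
t 11.575 tcp [ 0.5013 -0.0772  0.0376] phi 11.8 zt [-0.026  0.001 -1.   ] F [-9.6 -1.7  7.8] q [  9.4  21.1 -25.8  -0.4 -44.5  92.7] w 0.4
fix xy mm -80.7 2.5 yaw 12.6
```

carry_out(commands=[8, 0, 0, 0, 0.01, 0, 8, 0, 0, 0, 0, 0, 8, 0, 0, 0, 0, 0])

```text
time_s: 11.95
tcp_pos: [0.5019, -0.0768, 0.0351]
ee_rot: [[0.977, 0.2, -0.068], [0.201, -0.98, -0.004], [-0.068, -0.01, -0.998]]
wrist_force: [-14.7, -2.4, 11.5]
gripper_width: 0.001
```

```bash
python3 -c "
from h import *
fixc()
crop('scene',145,170,345,320,4,'s15.png')"
```

```text
t 11.95 tcp [ 0.5019 -0.0768  0.0351] phi 11.6 zt [-0.068 -0.004 -0.998] F [-14.7  -2.4  11.5] q [  9.4  22.6 -23.9  -0.5 -47.4  92.6] w 0.1
fix xy mm -80.0 2.8 yaw 12.6
```

View pics/s15.png

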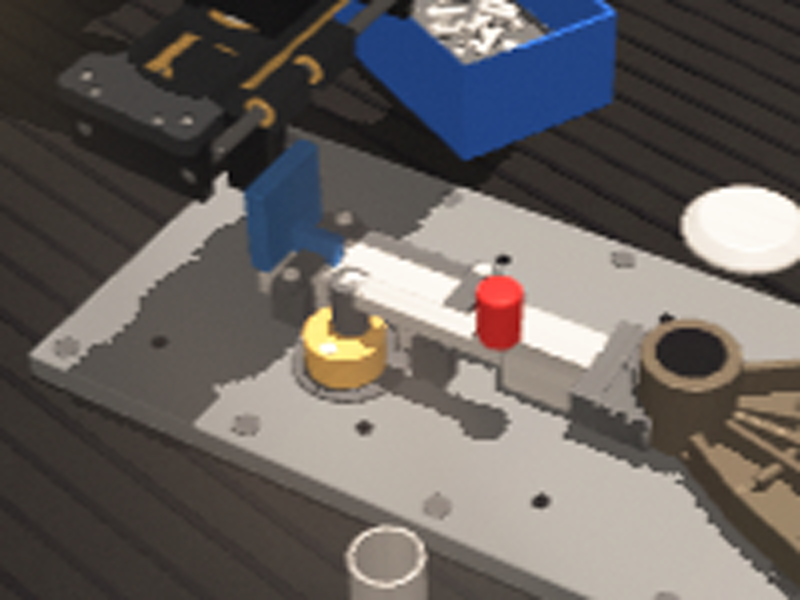

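```bash
python3 -c "
from h import *
p=np.load('p.npy')
for v in (0.05,.054,.057,.06): print(v,((proj('scene',FX(p,[(-.126+v,-.025,.09),(-.126+v,.025,.09),(-.114+v,-.025,.09),(-.114+v,.025,.09),(-.114+v,-.025,.04)]))-[145,170])*4).round().tolist())
for v in (0,): print(v,((proj('scene',FX(p,[(-.126+v,-.025,.09),(-.126+v,.025,.09),(-.114+v,-.025,.09),(-.114+v,.025,.09)]))-[145,170])*5).round().tolist())
n=FX(p,[(.164,0,.068)]);print('socket top',((proj('scene',n)-[145,170])*4).round(), ((proj('scene',FX(p,[(.160,0,.068),(.164,.004,.068)]))-[145,170])*4).round())
"
```

```text
0.05 [[224.0, 185.0], [281.0, 131.0], [244.0, 193.0], [301.0, 138.0], [252.0, 269.0]]
0.054 [[230.0, 188.0], [288.0, 133.0], [251.0, 195.0], [308.0, 140.0], [259.0, 272.0]]
0.057 [[235.0, 189.0], [293.0, 135.0], [256.0, 197.0], [313.0, 142.0], [264.0, 274.0]]
0.06 [[240.0, 191.0], [298.0, 137.0], [261.0, 199.0], [318.0, 144.0], [269.0, 276.0]]
0 [[176.0, 192.0], [251.0, 127.0], [201.0, 202.0], [275.0, 136.0]]
socket top [[691. 354.]] [[683. 351.]
 [694. 348.]]
```

```bash
python3 -c "
import cv2,numpy as np
im=cv2.imread('pics/s15.png')[110:300,200:360];cv2.imwrite('pics/s15z.png',cv2.resize(np.clip(im*1.6,0,255).astype(np.uint8),None,fx=4,fy=3))
"
```

```text
(no output)
```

View pics/s15z.png

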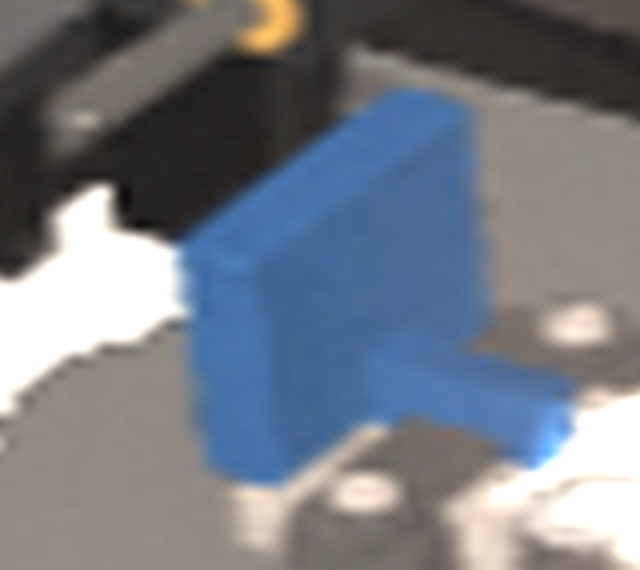

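carry_out(commands=[-10, 0, 0, 0, 0.04, 0, -15, 0, 0, 0, 0.03, 0, -5, 0, -25, 0, 0, 0, 0, 0, -35, 0, 0, 0, 0, 0, -20, 0, 0, 0], grip=0)

```text
time_s: 12.62
tcp_pos: [0.4727, -0.0837, 0.1172]
ee_rot: [[0.98, 0.2, -0.001], [0.2, -0.98, 0.01], [0.001, -0.01, -1.0]]
wrist_force: [0.1, -0.1, -0.2]
gripper_width: 0.008
```

```bash
python3 -c "
from h import *
fixc()
p=np.load('p.npy');g=FX(p,(.082,-.0335,.115))[0];print(g);goto(g,np.degrees(p[2]),5)
crop('scene',145,170,345,320,4,'s16.png')"
```

```text
t 12.625 tcp [ 0.4727 -0.0837  0.1172] phi 11.5 zt [-0.001  0.01  -1.   ] F [ 0.1 -0.1 -0.2] q [  9.   12.  -24.9  -0.7 -53.   92.9] w 0.7
fix xy mm -110.0 2.5 yaw 12.6
[ 0.66792395 -0.07686124  0.115     ]
[38.5, 6.5, 0.4, -0.0019, -0.0003, -0.0039]
[38.5, 6.6, 0.4, -0.0019, -0.0003, -0.0039]
[38.5, 6.8, 0.4, -0.0019, -0.0003, -0.0039]
[38.5, 6.9, 0.4, -0.0019, -0.0003, -0.0039]
[38.4, 7.1, 0.4, -0.0019, -0.0003, -0.0039]
```

View pics/s16.png

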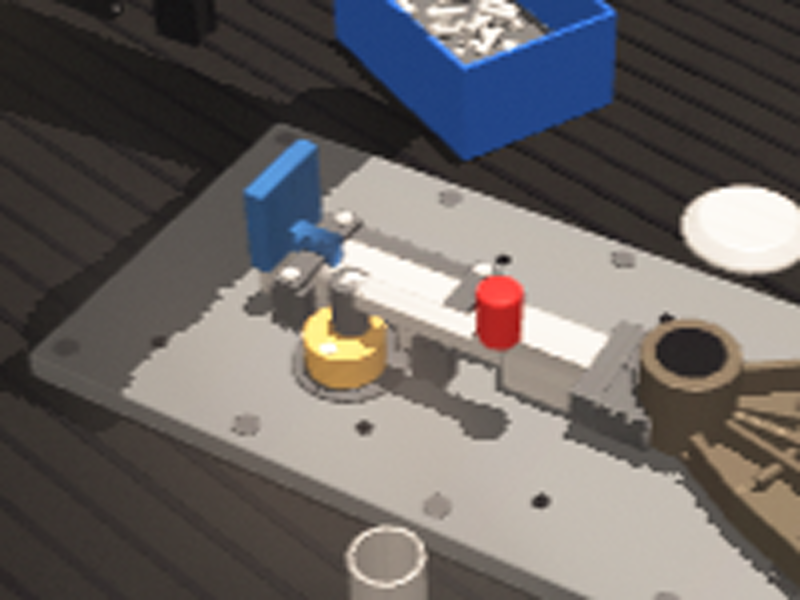

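carry_out(commands=[39, 6.5, 0, 0, 0, 0, 39, 6.5, 0, 0, 0, 0, 39, 7, 0, 0, 0, -0.005, 39, 7, 0, 0, 0, -0.005, 38, 7, 0, 0, 0, 0], grip=42)

```text
time_s: 13.3
tcp_pos: [0.6779, -0.0765, 0.1213]
ee_rot: [[0.978, 0.21, 0.009], [0.21, -0.978, 0.011], [0.012, -0.009, -1.0]]
wrist_force: [0.4, -0.5, 0.2]
gripper_width: 0.452
```

```bash
python3 -c "
from h import *
fixc()
p=np.load('p.npy');g=FX(p,(.082,-.0335,.042))[0];print(g);goto(g,np.degrees(p[2]),4)
crop('scene',200,170,320,280,6,'s17.png')"
```

```text
t 13.3 tcp [ 0.6779 -0.0765  0.1213] phi 12.1 zt [ 0.009  0.011 -1.   ] F [ 0.4 -0.5  0.2] q [  6.8  30.    3.9  -0.6 -63.2  95.6] w 39.3
fix xy mm 91.8 -35.4 yaw 12.6
[ 0.66792395 -0.07686124  0.042     ]
[-2.7, -0.3, 19.8, -0.0022, -0.0029, -0.0022]
[-2.6, -0.3, 19.8, -0.0022, -0.0029, -0.0022]
[-2.6, -0.4, 19.8, -0.0022, -0.0029, -0.0022]
[-2.5, -0.4, 19.8, -0.0022, -0.0029, -0.0022]
```

View pics/s17.png

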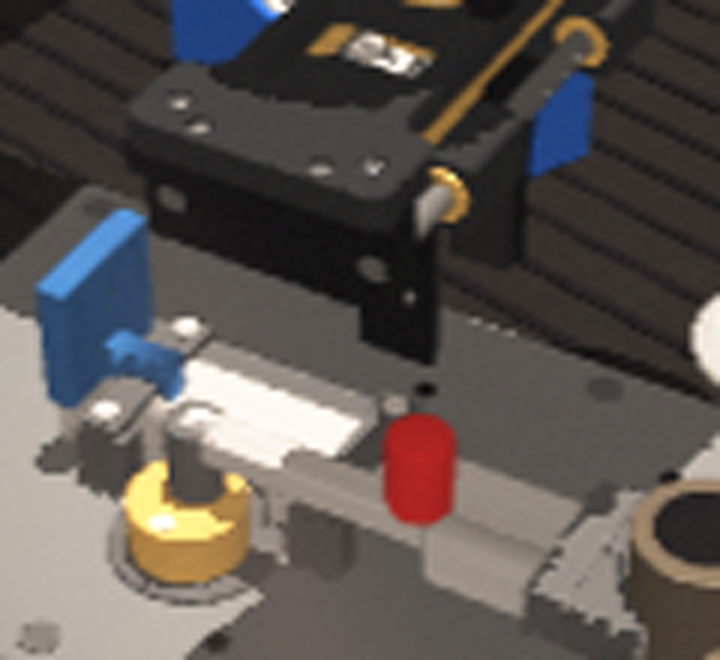

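carry_out(commands=[-6, 0, 5, 0, 0, 0, -3, -0.5, 18, 0, 0, 0, 0, -0.5, 18, 0, 0, 0])

```text
time_s: 13.72
tcp_pos: [0.6739, -0.0767, 0.0766]
ee_rot: [[0.978, 0.21, 0.013], [0.21, -0.978, 0.011], [0.015, -0.008, -1.0]]
wrist_force: [-0.3, -1.0, -0.0]
gripper_width: 0.481
```

```bash
python3 -c "
from h import *
fixc()
p=np.load('p.npy');g=FX(p,(.082,-.0335,.042))[0];goto(g,np.degrees(p[2]),2)
crop('scene',200,170,320,280,6,'s18.png')"
```

```text
t 13.725 tcp [ 0.6739 -0.0767  0.0766] phi 12.1 zt [ 0.013  0.011 -1.   ] F [-0.3 -1.  -0. ] q [  6.9  31.7  -0.   -0.6 -57.4  95.6] w 41.8
fix xy mm 87.8 -34.7 yaw 12.6
[-3.2, -0.4, 17.3, -0.0038, -0.0077, -0.0043]
[-3.1, -0.5, 17.3, -0.0038, -0.0077, -0.0043]
```

View pics/s18.png

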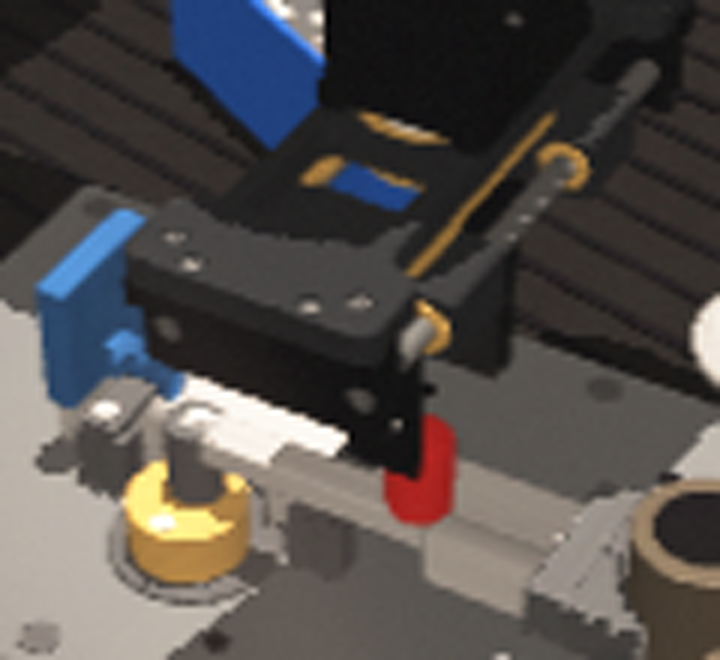

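carry_out(commands=[-4, -0.5, 17, -0.004, -0.008, -0.004, -3, -0.5, 17, -0.004, -0.008, -0.004, 0, 0, 1, 0, 0, 0])

```text
time_s: 14.15
tcp_pos: [0.6628, -0.0768, 0.0361]
ee_rot: [[0.976, 0.218, -0.008], [0.218, -0.976, -0.001], [-0.008, -0.001, -1.0]]
wrist_force: [-0.3, 0.1, -0.1]
gripper_width: 0.485
```

```bash
python3 -c "
from h import *
fixc();arc();arcrows(-8.5,3,z=.041)
crop('scene',200,170,320,280,6,'s19.png')"
```

```text
t 14.15 tcp [ 0.6628 -0.0768  0.0361] phi 12.6 zt [-0.008 -0.001 -1.   ] F [-0.3  0.1 -0.1] q [  7.2  33.7  -3.2  -0.  -53.5  95.4] w 42.2
fix xy mm 77.0 -32.3 yaw 12.6
t 14.15 tcp [ 0.6628 -0.0768  0.0361] phi 12.6 zt [-0.008 -0.001 -1.   ] F [-0.3  0.1 -0.1] q [  7.2  33.7  -3.2  -0.  -53.5  95.4] w 42.2
r 77.0 dir 13.5 cam -3.57
[ 4.2 12.  -4.9] [-0.     0.008  0.132]
[-0.9 12.1  0. ] [0.    0.    0.148]
[-0.9 12.1  0. ] [0.    0.    0.148]
```

View pics/s19.png

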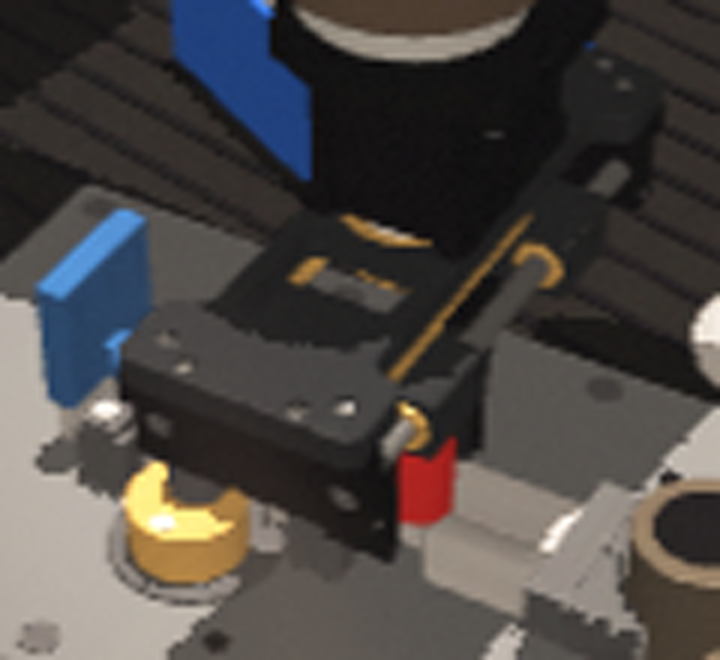

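carry_out(commands=[4, 0, -4, 0, 0.008, 0, 0, 12, 0, 0, 0, 0.14, -0.9, 14, 0, 0, 0, 0.15, -0.9, 14, 0, 0, 0, 0.15], grip=31)

```text
time_s: 14.7
tcp_pos: [0.6702, -0.1123, 0.0431]
ee_rot: [[0.973, -0.23, 0.006], [-0.23, -0.973, 0.005], [0.004, -0.007, -1.0]]
wrist_force: [-0.3, 4.4, -1.7]
gripper_width: 0.358
```

```bash
python3 -c "
from h import *
arc();arcrows(-8.5,3,z=.041)
crop('scene',200,170,320,280,6,'s20.png')"
```

```text
t 14.7 tcp [ 0.6702 -0.1123  0.0431] phi 346.7 zt [ 0.006  0.005 -1.   ] F [-0.3  4.4 -1.7] q [  3.9  34.   -1.4  -0.4 -54.3  73. ] w 31.2
r 84.1 dir 348.0 cam 2.26
[-2.8 12.2  2. ] [-0.007 -0.004  0.126]
[-0.9 12.1  0. ] [0.    0.    0.148]
[-0.9 12.1  0. ] [0.    0.    0.148]
```

View pics/s20.png

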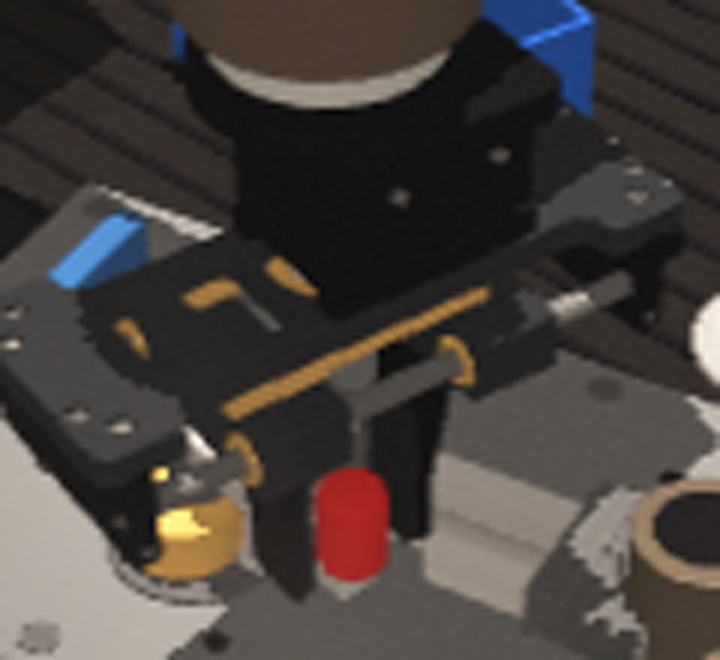

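Working: the grip is between the fingers and moving. Continue.

carry_out(commands=[-2.5, 14, 2, -0.007, -0.004, 0.13, -0.9, 14, 0, 0, 0, 0.15, -0.9, 14, 0, 0, 0, 0.15, -0.9, 14, 0, 0, 0, 0.15])

```text
time_s: 15.25
tcp_pos: [0.6471, -0.158, 0.0447]
ee_rot: [[0.679, -0.734, 0.014], [-0.734, -0.679, 0.003], [0.007, -0.013, -1.0]]
wrist_force: [1.3, 3.1, -2.0]
gripper_width: 0.356
```

```bash
python3 -c "
from h import *
arc();arcrows(-8.5,3,z=.041)"
```

```text
t 15.25 tcp [ 0.6471 -0.158   0.0447] phi 312.7 zt [ 0.014  0.003 -1.   ] F [ 1.3  3.1 -2. ] q [  0.1  32.5  -4.   -0.2 -52.7  42.8] w 30.9
r 86.6 dir 313.1 cam 1.65
[-5.4 12.2  3.6] [-0.013 -0.006  0.142]
[-0.9 12.1  0. ] [0.    0.    0.148]
[-0.9 12.1  0. ] [0.    0.    0.148]
```

carry_out(commands=[-4.5, 14, 3.5, -0.013, -0.006, 0.145, -1.5, 14, 0.5, 0, 0, 0.15, -1.5, 14, 0.5, 0, 0, 0.15, -1.5, 14, 0.5, 0, 0, 0.15])

```text
time_s: 15.75
tcp_pos: [0.6069, -0.1776, 0.0459]
ee_rot: [[0.142, -0.989, 0.031], [-0.99, -0.142, -0.002], [0.006, -0.03, -1.0]]
wrist_force: [4.0, 0.5, -2.1]
gripper_width: 0.354
```

```bash
python3 -c "
from h import *
arc();arcrows(-8.5,3,z=.041)"
```

```text
t 15.75 tcp [ 0.6069 -0.1776  0.0459] phi 278.2 zt [ 0.031 -0.002 -1.   ] F [ 4.   0.5 -2.1] q [ -1.6  29.1 -10.2   0.1 -48.9   9.8] w 30.8
r 84.9 dir 282.9 cam 1.13
[-2.8 12.5  4.5] [-0.03  -0.005  0.066]
[-0.9 12.1  0. ] [0.    0.    0.148]
[-0.9 12.1  0. ] [0.    0.    0.148]
```

carry_out(commands=[-2.5, 14, 4.5, -0.03, -0.005, 0.08, -1, 14, 0.5, 0, 0, 0.13, -1, 14, 0.5, 0, 0, 0.14, -1, 14, 0.5, 0, 0, 0.14])

```text
time_s: 16.25
tcp_pos: [0.5656, -0.1731, 0.0469]
ee_rot: [[-0.344, -0.938, 0.034], [-0.939, 0.344, -0.006], [-0.006, -0.034, -0.999]]
wrist_force: [3.9, -2.0, -2.4]
gripper_width: 0.357
```

```bash
python3 -c "
from h import *
arc();arcrows(-8.5,3,z=.041)
crop('scene',145,170,265,280,6,'s21.png')"
```

```text
t 16.25 tcp [ 0.5656 -0.1731  0.0469] phi 249.9 zt [ 0.034 -0.006 -0.999] F [ 3.9 -2.  -2.4] q [ -1.2  25.6 -16.6   0.4 -45.9 -19.3] w 31.1
r 81.5 dir 254.1 cam 0.62
[ 0.6 12.3  5.5] [-0.034  0.007  0.074]
[-0.9 12.1  0. ] [0.    0.    0.148]
[-0.9 12.1  0. ] [0.    0.    0.148]
```

View pics/s21.png

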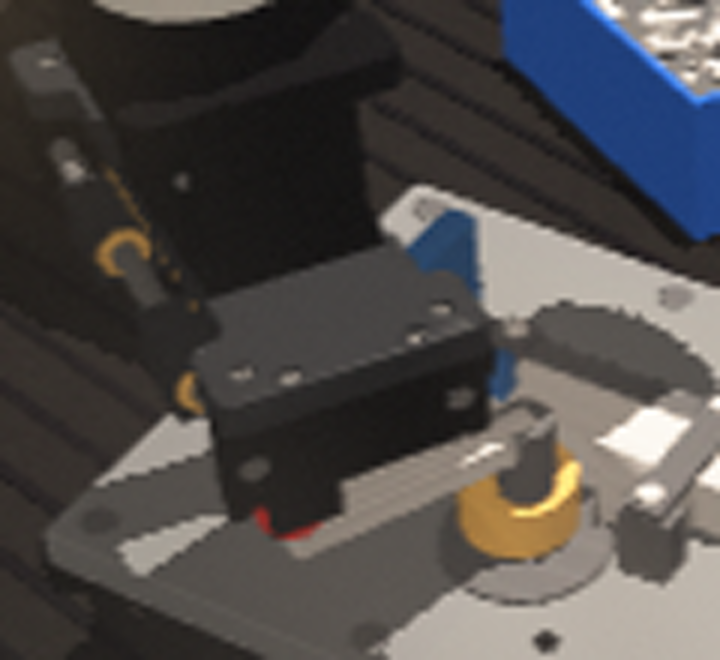

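carry_out(commands=[0, 14, 5, -0.034, 0.007, 0.09, -0.9, 14, 0.5, 0, 0, 0.14, -0.9, 13, 0.5, 0, 0, 0.14])

```text
time_s: 16.68
tcp_pos: [0.537, -0.1554, 0.0458]
ee_rot: [[-0.661, -0.75, 0.017], [-0.75, 0.661, -0.003], [-0.008, -0.015, -1.0]]
wrist_force: [1.8, -3.6, -3.0]
gripper_width: 0.358
```

```bash
python3 -c "
from h import *
arc();arcrows(-6,3,z=.041)"
```

```text
t 16.675 tcp [ 0.537  -0.1554  0.0458] phi 228.6 zt [ 0.017 -0.003 -1.   ] F [ 1.8 -3.6 -3. ] q [  0.6  23.5 -20.4   0.3 -45.2 -42.2] w 31.1
r 79.1 dir 230.0 cam 0.2
[2.6 8.6 4.7] [-0.014  0.009  0.081]
[-0.4  8.6  0. ] [0.    0.    0.105]
[-0.4  8.6  0. ] [0.    0.    0.105]
```

carry_out(commands=[2, 10, 4, -0.014, 0.009, 0.08, 0, 9, 0, 0, 0, 0.08, 0, 8, 0, 0, 0, 0.05, 0, 5, 0, 0, 0, 0])

```text
time_s: 17.18
tcp_pos: [0.524, -0.1396, 0.0464]
ee_rot: [[-0.796, -0.605, 0.021], [-0.606, 0.796, -0.011], [-0.011, -0.021, -1.0]]
wrist_force: [11.6, -30.0, -22.1]
gripper_width: 0.359
```

```bash
python3 -c "
from h import *
arc();arcrows(-6,3,z=.041)"
```

```text
t 17.175 tcp [ 0.524  -0.1396  0.0464] phi 217.3 zt [ 0.021 -0.011 -1.   ] F [ 11.6 -30.  -22.1] q [  2.7  21.9 -23.3   1.  -43.6 -56.1] w 31.2
r 78.0 dir 215.0 cam -0.06
[3.3 8.8 5.2] [-0.021  0.012  0.144]
[-0.4  8.6  0. ] [0.    0.    0.105]
[-0.4  8.6  0. ] [0.    0.    0.105]
```

carry_out(commands=[0, -6, 0, 0, 0, 0, 0, 0, -15, 0, 0, 0])

```text
time_s: 17.42
tcp_pos: [0.5275, -0.1454, 0.062]
ee_rot: [[-0.792, -0.61, 0.02], [-0.61, 0.792, -0.012], [-0.009, -0.021, -1.0]]
wrist_force: [0.5, -0.2, -0.3]
gripper_width: 0.358
```

carry_out(commands=[0, 0, -30, 0, 0, 0, 0, 0, -40, 0, 0, 0, 0, 0, -40, 0, 0, 0])

```text
time_s: 17.8
tcp_pos: [0.5248, -0.143, 0.1777]
ee_rot: [[-0.788, -0.615, 0.019], [-0.615, 0.788, -0.011], [-0.008, -0.021, -1.0]]
wrist_force: [0.9, 0.2, -0.0]
gripper_width: 0.357
```

```bash
python3 -c "
from h import *
st()"
```

```text
t 17.8 tcp [ 0.5248 -0.143   0.1777] phi 218.0 zt [ 0.019 -0.011 -1.   ] F [ 0.9  0.2 -0. ] q [  2.3  13.9 -13.2   0.8 -61.8 -54.7] w 31.1
```

carry_out(commands=[49, -16, 0, 0, 0, 0, 49, -16, 0, 0, 0, 0, 49, -16, 0, 0, 0, 0, 49, -16, 0, 0, 0, 0, 49, -16, 0, 0, 0, 0])

```text
time_s: 18.42
tcp_pos: [0.3862, -0.3599, 0.1912]
ee_rot: [[-0.774, -0.631, 0.044], [-0.632, 0.775, -0.016], [-0.024, -0.04, -0.999]]
wrist_force: [0.7, -0.4, 0.6]
gripper_width: 0.355
```

carry_out(commands=[49, -16, 0, 0, 0, 0, 49, -16, 0, 0, 0, 0, 0, 0, 0, 0, 0, 0])

```text
time_s: 18.8
tcp_pos: [0.3281, -0.451, 0.1961]
ee_rot: [[-0.772, -0.633, 0.05], [-0.635, 0.772, -0.02], [-0.026, -0.047, -0.999]]
wrist_force: [-0.2, 0.1, 0.8]
gripper_width: 0.355
```

```bash
python3 -c "
from h import *
st()
crop('top',225,90,385,310,2.7,'t9.png')
crop('scene',145,190,425,360,2.8,'s29.png')
cv2.imwrite('pics/full9.png',capture('scene')[:,:,::-1])
cv2.imwrite('pics/full9t.png',capture('top')[:,:,::-1])
a=cv2.imread('pics/scene0.png');b=cv2.imread('pics/full9.png');d=cv2.absdiff(a,b).max(2);cv2.imwrite('pics/diff.png',d*3)"
```

```text
t 18.8 tcp [ 0.3281 -0.451   0.1961] phi 219.4 zt [ 0.05  -0.02  -0.999] F [-0.2  0.1  0.8] q [-37.8  13.7 -10.2  -0.9 -63.2 -12.4] w 30.8
```

View pics/t9.png

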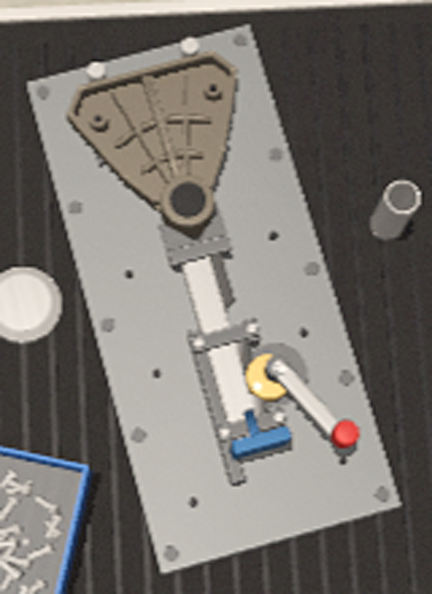

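View pics/s29.png

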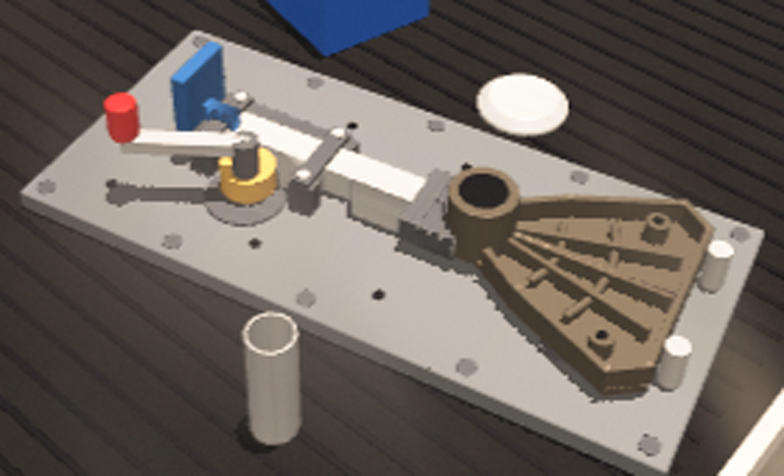

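View pics/diff.png

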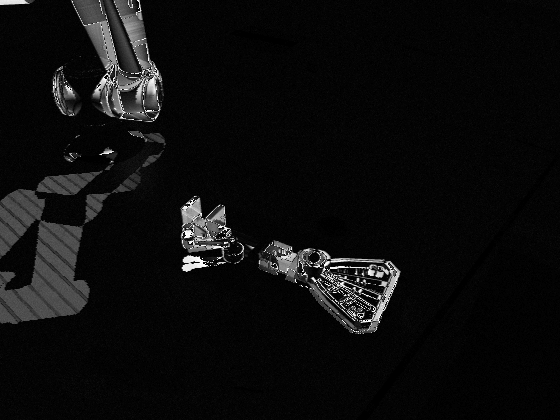

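```bash
python3 -c "
from h import *
p=np.load('p.npy');c,s=np.cos(p[2]),np.sin(p[2])
def f(w): d=w[:2]-p[:2];return np.array([c*d[0]+s*d[1],-s*d[0]+c*d[1]])*1000
T=lambda u,v:(u/2.7+225,v/2.7+90)
S=lambda u,v:(u/2.8+145,v/2.8+190)
for n,uv in(('top',T(345,431)),('scene',S(122,102))):
  g=f(back(n,uv,.098));print(n,'grip',g,'cam',(np.arctan2(g[1]+33.5,g[0])%(2*np.pi))-3.59)
for n,uv in(('top',T(188,199)),('scene',S(484,190))): print(n,'socket',f(back(n,uv,.068)))
for n,uv,uv0 in(('top',T(262,441),T(282,510)),('scene',S(197,60),S(132,37))): print(n,'plate now/start',f(back(n,uv,.09)),f(back(n,uv0,.09)))
print(sense()['time_s'])
"
```

```text
top grip [-72.45351585 -69.66454099] cam 0.014553054444304436
scene grip [-71.99333209 -68.62273535] cam 0.0054819478102490216
top socket [164.5880475   -1.96370706]
scene socket [163.67594679   1.58751311]
top plate now/start [-61.23977868  -1.73472921] [-120.47814035   -1.43822701]
scene plate now/start [-59.92817752   1.29375898] [-115.73410167    0.55955177]
19.0
```

```bash
python3 -c "
from station import *
print(finish_job())"
```

```text
the job is handed in; nothing more can be done
None
```

I swung the lever round to its stop at the cam's low point and pushed the slide forward until it stalled at about 15 N. I then swung the lever back to its locked stop (about 32 N on the wrist), withdrew clear of everything, and handed in at about 19 s.

**Final checks, from both cameras:**
- **Cam:** about 0.01 rad.
- **Casting:** its socket is at x = 163.7 to 164.6 mm, y = −2.0 to +1.6 mm in the fixture frame, against the nest at 164, 0. The ± y difference matches the offset between the two cameras.
- **Slide:** I measured 59 mm of travel from the top camera and 56 mm from the scene camera, which do not quite agree. The scene camera's reading is just under the 56.5 mm limit. The stall against the stop and the casting position both point to fully forward, about 60 mm.
- **Other things on the bench:** comparing the start and end pictures from the scene camera showed no movement of the bin, screwdriver, tube or cap.

**What disagreed:** in the scene pictures the fingertips sat about 30 mm higher than the reported TCP. Because of this my first lever sweep passed over the grip without moving it. I corrected the height from the pictures, after which the lever moved as planned.

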